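Unstack the staining dishes into their drip trays

ROBOT

A 6-joint arm with a two-finger parallel gripper is mounted at the origin on the work surface. World frame = base frame: x ahead of the robot, y to its left, z up, the work surface at z = 0. Lengths are in m, angles in rad, forces in N, time in s.
With the tool pointing down it reaches from about 0.275 to 0.975 m from the base axis. Payload 8.4 kg.
Tool frame: the origin (TCP) lies midway between the tips of the shut fingers; the grasp point (between the pads) lies 19 mm behind it; z points along the fingers, y is the direction in which the jaws open and shut (so a half turn about z gives the same grasp; the last joint's range is limited). The gripper opens to 92 mm and grips with 3 to 60 N. Pads are 20 mm wide; open, the fingers measure 128 mm over their backs; the gripper's body (75 mm by 189 mm) begins 69 mm behind the grasp point.
Start: joints at [1.308, 0.353, 1.633, -0, 1.155, -0.002], TCP at [0.161, 0.604, 0.215] pointing down, gripper open.
Joint ranges: [-2.63, 2.63], [-0.92, 2.1], [0.06, 2.66], [-1.3, 4.44], [0, 2.69], [-3.02, 3.02]. Speed limits (rad/s): [2.22, 2.22, 2.79, 3.14, 3.14, 3.14].

INTERFACE

Orientations are given as [roll, pitch, yaw] about the fixed x, y, z axes, in that order (R = Rz(yaw) Ry(pitch) Rx(roll)).
In Python, from station import env gives the robot as it stands.
- The arm moves only by the shell command python3 -m crank 'ROWS' [OPENING]. ROWS is a JSON object of lists of equal length, an entry for each row: "travel": the shift along the tool's x, y, z in m, a list of three; "spin": the turn about the tool's z in degrees. A call has 1 to 12 rows; each row is the pose to reach, as a shift and turn from the pose commanded when the call began, along the tool's axes at that moment; what a row does not reach only later rows make up. A row lasts 1/12 s, in which the tool goes at most 41.7 mm and 7.16 degrees, less where a joint would pass 70% of its speed; a pose out of reach is approached as far as the arm can. A call with a gripper value outside its range is refused whole. OPENING is the finger opening in m, from 0 to 0.0919, set as the call begins (- or left out, the last holds). The fingers move at their own pace and stop on an object; the grip force is fixed at half the most. Time passes only in rows, so rows that repeat a pose let the fingers close. It gives the time, the measured TCP pose, the force and the opening at its end, in the units of the state.
- env.state(): the state, without advancing time (a new reading comes with each control period).
- env.snapshot(name): name is "side" or "top"; returns the picture (384x512x3 uint8, red, green, blue); there is no depth.
- env.camera_model(name): a dict with "K" (3x3 intrinsics, pixels), "extrinsics" (4x4, takes a point from world to camera coordinates). Camera axes: x right, y down, z forward; pixel columns grow to the right and rows downward; lengths in m; the calibration is good to about 2 mm. A picture is of the moment at which its call begins. camera_model takes no time and is no camera call.
- env.close_job(): hands the job in, once; it reports no verdict.
The state is a dict: "time": time; "qpos": joint angles; "qvel": joint speeds; "joint_torque": joint torques, N m; "tcp_pos": TCP position; "ee_rot": TCP orientation; "contact_force": force on the tool from outside, world axes, zero at the start; "moment": the same for the moment, N m; "grip_width": finger opening in m.
Only numpy, scipy, OpenCV 4.12 (cv2) and the standard library are available. Lean on these libraries where they do the work, as an engineer would, in place of code of your own. Each camera call takes 0.05 s, during which the arm holds its last target.

TASK

The clean staining dishes are piled up in one stack on the bench. Take the stack apart one dish at a time from the top down, and set each dish flat inside the drip tray of its own outline: small oblong, round, square, and long, the long one last. Keep the dishes upright, set them down without dropping them, and leave the brown bottle and the white jar where they are.

Things in the scene. Friction and masses are not known exactly. Their poses are not given: they have to be found in the camera images.
- small_dish: White plastic staining dish with a tight flat lid (dark grey border, white middle panel), closed and rigid, oblong 48 (x) x 24 (y) mm, 30 high, about 60 g. Origin: centre of the underside; z up, x along its length. At the start it is on top of the stack, on the round dish, turned any way. The sides are plain and upright: pinch it across its 24 mm width.
- round_dish: White plastic staining dish with a tight flat lid (dark grey border, white middle panel), closed and rigid, round, 54 mm diameter, 30 high, about 110 g. Origin: centre of the underside; z up. At the start it is second from the top, on the square dish. The sides are plain and upright: pinch it across its diameter.
- square_dish: White plastic staining dish with a tight flat lid (dark grey border, white middle panel), closed and rigid, square 64 x 64 mm, 30 high, about 140 g. Origin: centre of the underside; z up, x and y along its sides. At the start it is third from the top, on the long dish, near its middle. The sides are plain and upright: pinch it across either pair of sides.
- long_dish: White plastic staining dish with a tight flat lid (dark grey border, white middle panel), closed and rigid, oblong 150 (x) x 66 (y) mm, 30 high, about 220 g. Origin: centre of the underside; z up, x along its length. At the start it is at the bottom of the stack, on the bench. The sides are plain and upright: pinch it across its 66 mm width.
- small_tray: Shallow drip tray fixed to the bench, bright steel rim and dull grey floor, oblong 70 (x) x 46 (y) mm outside, 64 x 40 inside; floor 3 thick, rim 8 high over the bench (5 above the tray's floor), walls 3 thick. Origin: centre of the underside, on the bench; z up, x along its length. Place of the small dish, with about 8 to spare all round.
- round_tray: Shallow drip tray fixed to the bench, bright steel rim and dull grey floor, round, 76 mm diameter outside, 70 inside; floor 3 thick, rim 8 high over the bench (5 above the tray's floor), walls 3 thick. Origin: centre of the underside, on the bench; z up. Place of the round dish, with about 8 to spare all round.
- square_tray: Shallow drip tray fixed to the bench, bright steel rim and dull grey floor, square 86 x 86 mm outside, 80 x 80 inside; floor 3 thick, rim 8 high over the bench (5 above the tray's floor), walls 3 thick. Origin: centre of the underside, on the bench; z up, x and y along its sides. Place of the square dish, with about 8 to spare all round.
- long_tray: Shallow drip tray fixed to the bench, bright steel rim and dull grey floor, oblong 172 (x) x 88 (y) mm outside, 166 x 82 inside; floor 3 thick, rim 8 high over the bench (5 above the tray's floor), walls 3 thick. Origin: centre of the underside, on the bench; z up, x along its length. Place of the long dish, with about 8 to spare all round.
- bottle: Brown glass reagent bottle with a black cap, 60 mm diameter, 130 high, loose, standing. Leave alone. Origin: centre of the underside, z up.
- jar: White plastic screw jar with a black cap, 52 mm diameter, 75 high, loose, standing. Leave alone. Origin: centre of the underside, z up.

How it is judged:
On the way, in this order (a step that is already met when the one before it is completed fails the run):
1. the small dish is let go, flat inside its own tray (horizontal distance between small_dish and small_tray below 0.013 m and z of small_dish in the frame of small_tray between 0 and 0.0055 m and angle between small_dish's own z axis and vertical below 0.05 rad and linear speed of small_dish below 0.02 m/s and angular speed of small_dish below 0.2 rad/s and contact force between the fingers and small_dish below 0.2 N), for 0.2 s.
2. the round dish is let go, flat inside its own tray (horizontal distance between round_dish and round_tray below 0.013 m and z of round_dish in the frame of round_tray between 0 and 0.0055 m and angle between round_dish's own z axis and vertical below 0.05 rad and linear speed of round_dish below 0.02 m/s and angular speed of round_dish below 0.2 rad/s and contact force between the fingers and round_dish below 0.2 N), for 0.2 s.
3. the square dish is let go, flat inside its own tray (horizontal distance between square_dish and square_tray below 0.013 m and z of square_dish in the frame of square_tray between 0 and 0.0055 m and angle between square_dish's own z axis and vertical below 0.05 rad and linear speed of square_dish below 0.02 m/s and angular speed of square_dish below 0.2 rad/s and contact force between the fingers and square_dish below 0.2 N), for 0.2 s.
4. the long dish is let go, flat inside its own tray (horizontal distance between long_dish and long_tray below 0.013 m and z of long_dish in the frame of long_tray between 0 and 0.0055 m and angle between long_dish's own z axis and vertical below 0.05 rad and linear speed of long_dish below 0.02 m/s and angular speed of long_dish below 0.2 rad/s and contact force between the fingers and long_dish below 0.2 N), for 0.2 s.
At the end, for the whole second after the job is handed in: Every dish rests inside the tray of its own outline, lid up, its underside flat on the tray's floor (centre within 13 mm of the tray's centre, underside less than 5.5 mm above the tray's underside, tilt under 0.05 rad), still and let go; they were placed in the order small, round, square, long (horizontal distance between small_dish and small_tray below 0.013 m and z of small_dish in the frame of small_tray between 0 and 0.0055 m and angle between each of small_dish, round_dish, square_dish, long_dish's own z axis and vertical below 0.05 rad and linear speed of each of small_dish, round_dish, square_dish, long_dish below 0.02 m/s and angular speed of each of small_dish, round_dish, square_dish, long_dish below 0.2 rad/s and horizontal distance between round_dish and round_tray below 0.013 m and z of round_dish in the frame of round_tray between 0 and 0.0055 m and horizontal distance between square_dish and square_tray below 0.013 m and z of square_dish in the frame of square_tray between 0 and 0.0055 m and horizontal distance between long_dish and long_tray below 0.013 m and z of long_dish in the frame of long_tray between 0 and 0.0055 m); the robot touches nothing.
It fails at once if a dish is dropped or flung (faster than 0.6 m/s with no finger on it) ((contact force between the fingers and small_dish below 0.2 N and linear speed of small_dish above 0.6 m/s) or (contact force between the fingers and round_dish below 0.2 N and linear speed of round_dish above 0.6 m/s) or (contact force between the fingers and square_dish below 0.2 N and linear speed of square_dish above 0.6 m/s) or (contact force between the fingers and long_dish below 0.2 N and linear speed of long_dish above 0.6 m/s)).
It fails at once if a dish is tipped by more than 0.6 rad (angle between any of small_dish, round_dish, square_dish, long_dish's own z axis and vertical above 0.6 rad).
It fails at once if the brown bottle or the white jar is shifted by more than 30 mm or tipped by more than 0.35 rad (distance of any of bottle, jar from where it was at the start of the episode above 0.03 m or angle between any of bottle, jar's own z axis and vertical above 0.35 rad).
It also fails if it takes over 128 s, if anything falls off the work surface, if the arm or the gripper's body presses on something with over 40 N, if the wrist force passes 120 N, or if a joint passes its speed limit or range.

## Working session

There is one attempt and no reset: what is moved stays moved. The work goes in short steps, Python scripts to look and compute and a shell command to move; the robot and the scene stay as the last step left them, time stands still between calls to the robot, and variables do not carry over. Pictures are saved under pics/ and viewed, and the job is handed in when it is done.

```bash
ls; mkdir -p pics
python3 - <<'E'
from station import env
import cv2,numpy as np
np.set_printoptions(precision=4,suppress=True)
print(env.state())
for n in ("top","side"):
    cv2.imwrite(f"pics/{n}0.png",env.snapshot(n)[:,:,::-1])
    c=env.camera_model(n);print(c["K"],c["extrinsics"])
E
```

```text
pics
{'time': 0.0, 'qpos': array([ 1.3076,  0.3536,  1.6341, -0.    ,  1.1552, -0.0024]), 'qvel': array([ 0.0003, -0.0025,  0.0002,  0.0006,  0.    ,  0.0019]), 'joint_torque': array([ -0.0038, -59.3853, -33.4221,   0.0696,   0.0234,  -0.0001]), 'tcp_pos': array([0.161 , 0.6034, 0.2139]), 'ee_rot': array([-3.1402,  0.    ,  2.8808]), 'contact_force': array([ 0.6105, -0.7027,  0.2002]), 'moment': array([ 0.0205, -0.0103, -0.0189]), 'grip_width': 0.09189701390055348}
[[383.5038   0.     253.746 ]
 [  0.     383.5038 187.9101]
 [  0.       0.       1.    ]] [[ 0.0011 -0.9999 -0.0137  0.01  ]
 [-0.9952  0.0002 -0.0977  0.5546]
 [ 0.0977  0.0138 -0.9951  1.1683]
 [ 0.      0.      0.      1.    ]]
[[380.0578   0.     251.3173]
 [  0.     380.0578 195.1677]
 [  0.       0.       1.    ]] [[ 0.8798 -0.4753 -0.0053 -0.467 ]
 [-0.2997 -0.5461 -0.7823  0.2134]
 [ 0.369   0.6898 -0.6229  0.829 ]
 [ 0.      0.      0.      1.    ]]
```

View pics/top0.png

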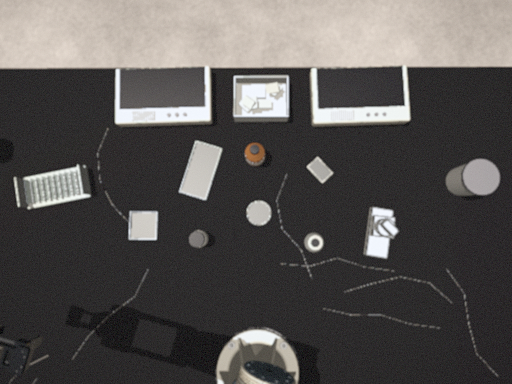

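View pics/side0.png

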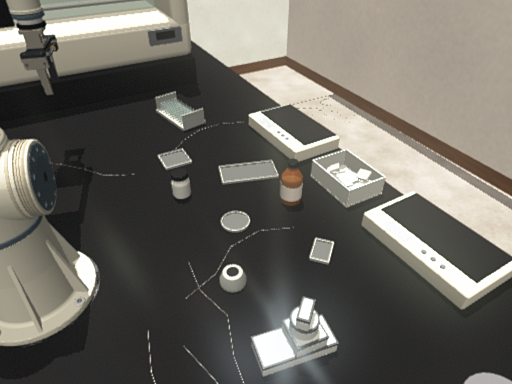

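```bash
cat > h.py <<'E'
import cv2,numpy as np
from station import env
np.set_printoptions(precision=4,suppress=True)
def p2w(n,uv,z):
    c=env.camera_model(n);K,E=np.array(c["K"]),np.array(c["extrinsics"])
    R,t=E[:3,:3],E[:3,3]; o=-R.T@t
    d=R.T@np.linalg.inv(K)@np.array([uv[0],uv[1],1.]); return o+d*(z-o[2])/d[2]
def w2p(n,P):
    c=env.camera_model(n);q=np.array(c["extrinsics"])[:3]@np.append(P,1.);q=np.array(c["K"])@q;return q[:2]/q[2]
def crop(im,name,x,y,w,h,s):
    cv2.imwrite(name,cv2.resize(im[y:y+h,x:x+w,::-1],None,fx=s,fy=s,interpolation=cv2.INTER_CUBIC))
def rects(name,im,boxes,thr=100):
    # boxes: label->(x0,y0,x1,y1,z)
    hsv=im.max(2)
    for l,(x0,y0,x1,y1,z) in boxes.items():
        m=(hsv[y0:y1,x0:x1]>thr).astype(np.uint8)
        cs,_=cv2.findContours(m,cv2.RETR_EXTERNAL,cv2.CHAIN_APPROX_NONE)
        c=max(cs,key=cv2.contourArea).reshape(-1,2)+[x0,y0]
        w=np.array([p2w(name,p,z)[:2] for p in c],np.float32)
        r=cv2.minAreaRect(w); 
        (cx,cy),(a,b),an=r
        if a<b:a,b,an=b,a,an+90
        print(l,"centre",np.round((cx,cy),4),"size",np.round((a,b),4),"ang of long axis deg",round((an+90)%180-90,1))
E
python3 - <<'E'
from h import *
im=cv2.imread("pics/top0.png")[:,:,::-1]
crop(im,"pics/stk_top.png",350,190,70,80,8)
s=cv2.imread("pics/side0.png")[:,:,::-1]
crop(s,"pics/stk_side.png",240,280,110,100,7)
rects("top",im,dict(long=(172,132,230,206,.008),small=(300,150,340,190,.008),round=(242,196,276,230,.008),square=(122,206,164,246,.008)),70)
E
```

```text
long centre [0.615  0.1809] size [0.1821 0.0973] ang of long axis deg -17.1
small centre [ 0.6153 -0.1981] size [0.0801 0.0546] ang of long axis deg 44.1
round centre [ 0.4789 -0.0045] size [0.0788 0.0786] ang of long axis deg -89.9
square centre [0.4394 0.3695] size [0.1145 0.0941] ang of long axis deg -89.9
```

View pics/stk_top.png

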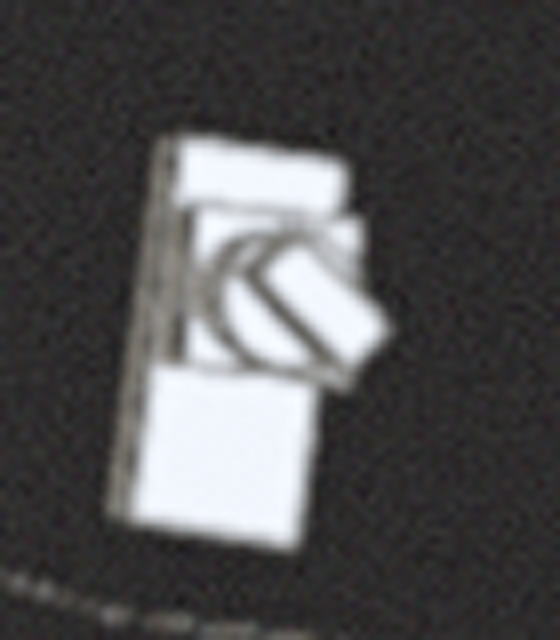

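View pics/stk_side.png

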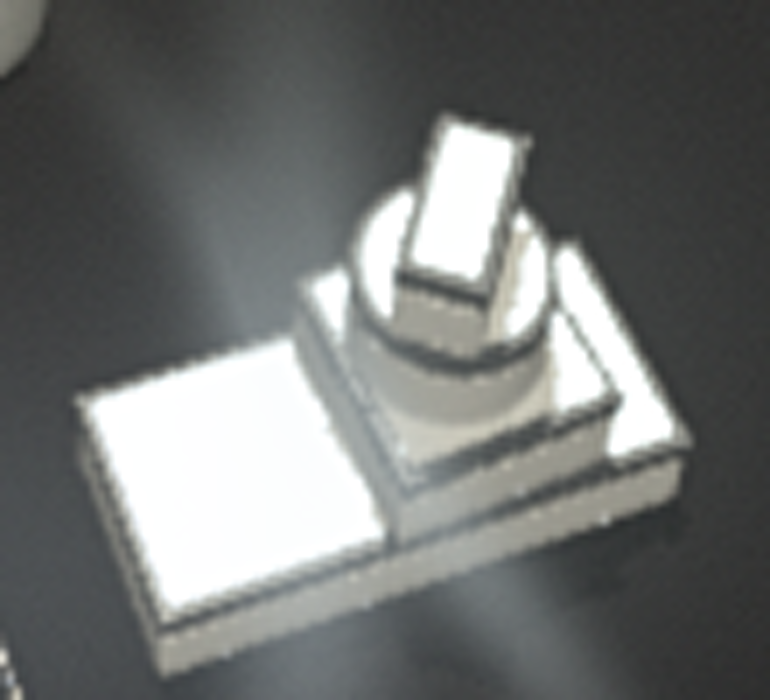

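```bash
cat > fit.py <<'E'
from h import *
from scipy.optimize import minimize
def outline(shape,a,b):
    if shape=="round":
        t=np.linspace(0,2*np.pi,60);return np.c_[a/2*np.cos(t),a/2*np.sin(t)]
    return np.array([[a,b],[-a,b],[-a,-b],[a,-b]])/2
def hullpix(n,P,shape,a,b,z0,z1):
    c,s=np.cos(P[2]),np.sin(P[2]);o=outline(shape,a,b)@np.array([[c,s],[-s,c]])+P[:2]
    pts=np.array([w2p(n,[x,y,z]) for z in (z0,z1) for x,y in o],np.float32)
    return cv2.convexHull(pts).reshape(-1,2)
def fit(ims,P0,shape,a,b,z0,z1,pad=5,gain=None):
    dat=[]
    for n,im in ims.items():
        h=hullpix(n,P0,shape,a,b,z0,z1);x0,y0=np.floor(h.min(0)-pad).astype(int);x1,y1=np.ceil(h.max(0)+pad).astype(int)
        g=im[y0:y1,x0:x1].max(2).astype(float)
        bg=np.percentile(g,10);fg=np.percentile(g,70);m=np.clip((g-bg)/(fg-bg),0,1)
        dat.append((n,x0,y0,m))
    def render(n,x0,y0,sh,P):
        S=8;r=np.zeros((sh[0]*S,sh[1]*S),np.uint8);h=(hullpix(n,P,shape,a,b,z0,z1)-[x0,y0]+.5)*S-.5
        cv2.fillPoly(r,[np.round(h*16).astype(np.int32)],255,shift=4)
        return cv2.resize(r,(sh[1],sh[0]),interpolation=cv2.INTER_AREA)/255.
    def cost(P): return sum(((render(n,x0,y0,m.shape,P)-m)**2).mean() for n,x0,y0,m in dat)
    best=minimize(cost,P0,method="Nelder-Mead",options=dict(initial_simplex=np.array(P0)+np.array([[0,0,0],[.006,0,0],[0,.006,0],[0,0,.1]]),xatol=1e-4,fatol=1e-6))
    return best.x,best.fun
E
python3 - <<'E'
from fit import *
T=cv2.imread("pics/top0.png")[:,:,::-1];S=cv2.imread("pics/side0.png")[:,:,::-1]
for l,P0,sh,a,b in [("small",[.615,-.198,.77],"r",.07,.046),("round",[.479,-.0045,0],"round",.076,.076),("square",[.44,.36,0.],"r",.086,.086),("long",[.615,.181,-.3],"r",.172,.088)]:
    for k,ims in (("top",{"top":T}),("side",{"side":S}),("both",{"top":T,"side":S})):
        print(l,k,*fit(ims,P0,sh,a,b,0,.008))
for n,uv,z in (("bottle top",(255,148),.13),("jar top",(198,238),.075),("tape",(314,242),.05)):print(n,p2w("top",uv,z))
f=lambda c,s,x,y:((c[0]+.5)/s-.5+x,(c[1]+.5)/s-.5+y)
A=[p2w("top",f(c,8,350,190),.12) for c in [(300,243),(392,325),(350,370),(262,280)]]
B=[p2w("side",f(c,7,240,280),.12) for c in [(448,118),(524,135),(490,297),(404,275)]]
print(np.array(A),np.mean(A,0));print(np.array(B),np.mean(B,0))
E
```

```text
small top [ 0.6148 -0.1984  0.7806] 0.06797468713412773
small side [ 0.6178 -0.1957  0.7169] 0.011890356223608624
small both [ 0.6179 -0.1957  0.722 ] 0.08026830633682534Traceback (most recent call last):
  File "<stdin>", line 5, in <module>
  File "fit.py", line 23, in fit
    best=minimize(cost,P0,method="Nelder-Mead",options=dict(initial_simplex=np.array(P0)+np.array([[0,0,0],[.006,0,0],[0,.006,0],[0,0,.1]]),xatol=1e-4,fatol=1e-6))
    res = _minimize_neldermead(fun, x0, args, callback, bounds=bounds,
                               **options)
    fsim[k] = func(sim[k])
              ~~~~^^^^^^^^
    fx = function(np.copy(x), *(wrapper_args + args))
  File "fit.py", line 22, in cost
    def cost(P): return sum(((render(n,x0,y0,m.shape,P)-m)**2).mean() for n,x0,y0,m in dat)
                        ~~~^^^^^^^^^^^^^^^^^^^^^^^^^^^^^^^^^^^^^^^^^^^^^^^^^^^^^^^^^^^^^^^^
  File "fit.py", line 22, in <genexpr>
    def cost(P): return sum(((render(n,x0,y0,m.shape,P)-m)**2).mean() for n,x0,y0,m in dat)
                              ~~~~~~^^^^^^^^^^^^^^^^^^^
  File "fit.py", line 19, in render
    S=8;r=np.zeros((sh[0]*S,sh[1]*S),np.uint8);h=(hullpix(n,P,shape,a,b,z0,z1)-[x0,y0]+.5)*S-.5
                                                  ~~~~~~~^^^^^^^^^^^^^^^^^^^^^
  File "fit.py", line 9, in hullpix
    pts=np.array([w2p(n,[x,y,z]) for z in (z0,z1) for x,y in o],np.float32)
                  ~~~^^^^^^^^^^^
  File "h.py", line 9, in w2p
    c=env.camera_model(n);q=np.array(c["extrinsics"])[:3]@np.append(P,1.);q=np.array(c["K"])@q;return q[:2]/q[2]
ValueError: time passes only in moves, steps and waits
```

```bash
python3 - <<'E'
import pickle
from station import env
pickle.dump({n:env.camera_model(n) for n in("top","side")},open("cam.pkl","wb"))
s=open("h.py").read().replace("env.camera_model(n)","CAM[n]").replace("import cv2,","import pickle,cv2,",1).replace("def p2w",'CAM=pickle.load(open("cam.pkl","rb"))\ndef p2w',1);open("h.py","w").write(s)
s=open("fit.py").read().replace("fg=np.percentile(g,70)","mm=np.zeros(g.shape,np.uint8);cv2.fillPoly(mm,[np.round(h-[x0,y0]).astype(np.int32)],1);fg=np.median(g[mm>0])");open("fit.py","w").write(s)
E
python3 - <<'E'
from fit import *
T=cv2.imread("pics/top0.png")[:,:,::-1];S=cv2.imread("pics/side0.png")[:,:,::-1]
for l,P0,sh,a,b in [("small",[.615,-.198,.77],"r",.07,.046),("round",[.479,-.0045,0],"round",.076,.076),("square",[.44,.36,0.],"r",.086,.086),("long",[.615,.181,-.3],"r",.172,.088)]:
    for k,ims in (("top",{"top":T}),("side",{"side":S}),("both",{"top":T,"side":S})):
        print(l,k,*fit(ims,P0,sh,a,b,0,.008))
for n,uv,z in (("bottle top",(255,148),.13),("jar top",(198,238),.075),("tape",(314,242),.05)):print(n,p2w("top",uv,z))
f=lambda c,s,x,y:((c[0]+.5)/s-.5+x,(c[1]+.5)/s-.5+y)
A=[p2w("top",f(c,8,350,190),.12) for c in [(300,243),(392,325),(350,370),(262,280)]]
B=[p2w("side",f(c,7,240,280),.12) for c in [(448,118),(524,135),(490,297),(404,275)]]
print(np.array(A),np.mean(A,0));print(np.array(B),np.mean(B,0))
E
```

```text
small top [ 0.6155 -0.1989  0.7221] 0.023227563715117167
small side [ 0.6179 -0.1958  0.7201] 0.011402816835524906
small both [ 0.617  -0.1965  0.7411] 0.04057632116162179
round top [ 0.4788 -0.0043 -0.017 ] 0.016305489658694057
round side [ 0.4811 -0.0011  0.0914] 0.008890777653519635
round both [ 0.48   -0.0027  0.0574] 0.032526428638136345
square top [ 0.438   0.3616 -0.0086] 0.02440344003937322
square side [0.441  0.365  0.0021] 0.009312994734250717
square both [0.4397 0.3631 0.0053] 0.043978485885447754
long top [ 0.6146  0.1815 -0.2976] 0.013919861792306582
long side [ 0.6174  0.1847 -0.2899] 0.025462341062725376
long both [ 0.6169  0.1828 -0.2925] 0.046496508407439324
bottle top [0.6599 0.0054 0.13  ]
jar top [0.401  0.1745 0.075 ]
tape [ 0.3888 -0.1716  0.05  ]
[[ 0.4541 -0.3694  0.12  ]
 [ 0.4253 -0.4009  0.12  ]
 [ 0.4094 -0.3856  0.12  ]
 [ 0.4411 -0.3556  0.12  ]] [ 0.4325 -0.3779  0.12  ]
[[ 0.4454 -0.3545  0.12  ]
 [ 0.4592 -0.3679  0.12  ]
 [ 0.4249 -0.4018  0.12  ]
 [ 0.4103 -0.387   0.12  ]] [ 0.435  -0.3778  0.12  ]
```

```bash
cat > go.py <<'E'
import sys,numpy as np
from station import env
# usage: go.py x y z yawdeg  -> travel & spin from measured pose
s=env.state();x,y,z,ya=map(float,sys.argv[1:5])
p=s["tcp_pos"];psi=s["ee_rot"][2];c,si=np.cos(psi),np.sin(psi)
d=np.array([x,y,z])-p
sp=(np.degrees(psi)-ya+180)%360-180
print("t",round(s["time"],2),"tcp",np.round(p,4),"rpy deg",np.round(np.degrees(s["ee_rot"]),1),"q6",round(s["qpos"][5],2),"w",round(s["grip_width"],4),"F",np.round(s["contact_force"],1))
print("travel",np.round([c*d[0]+si*d[1],si*d[0]-c*d[1],-d[2]],4),"spin",round(sp,1),"dist",round(np.linalg.norm(d),3))
E
python3 go.py .45 .12 .24 105
```

```text
t 0.1 tcp [0.161  0.6034 0.214 ] rpy deg [-179.9    0.   165.1] q6 -0.0 w 0.0921 F [ 0.7  0.4 -0.3]
travel [-0.4038 -0.3926 -0.026 ] spin 60.1 dist 0.564
```

```bash
python3 -m crank '{"travel":[[-0.02,-0.02,-0.002],[-0.05,-0.048,-0.004],[-0.078,-0.076,-0.006],[-0.106,-0.104,-0.008],[-0.134,-0.132,-0.01],[-0.162,-0.16,-0.012],[-0.19,-0.188,-0.014],[-0.218,-0.216,-0.016],[-0.246,-0.244,-0.018],[-0.274,-0.272,-0.02],[-0.302,-0.3,-0.022],[-0.33,-0.328,-0.024]],"spin":[4,8,12,16,20,24,28,32,36,40,45,50]}' 0.06; python3 go.py .434 -.378 .20 45.5
```

```text
time: 1.1
tcp_pos: [0.3958, 0.2, 0.2387]
ee_rot: [3.142, -0.0, 2.004]
contact_force: [1.2, 0.0, 0.5]
grip_width: 0.0601
t 1.1 tcp [0.3958 0.2    0.2387] rpy deg [180.   -0.  114.8] q6 0.03 w 0.0601 F [1.2 0.  0.5]
travel [-0.5406 -0.208   0.0387] spin 69.3 dist 0.581
```

```bash
python3 -m crank '{"travel":[[-0.035,-0.013,0],[-0.072,-0.028,0],[-0.109,-0.042,0],[-0.146,-0.056,0],[-0.183,-0.07,0],[-0.22,-0.085,0],[-0.257,-0.099,0],[-0.294,-0.113,0],[-0.331,-0.127,0],[-0.368,-0.141,0],[-0.405,-0.156,0],[-0.44,-0.17,0]],"spin":[5,10,15,20,25,30,35,40,45,50,55,60]}'; python3 go.py .434 -.378 .16 45.5
```

```text
time: 2.1
tcp_pos: [0.4272, -0.271, 0.2384]
ee_rot: [-3.141, 0.0, 0.956]
contact_force: [-0.3, -0.3, 0.1]
grip_width: 0.0602
t 2.1 tcp [ 0.4272 -0.271   0.2384] rpy deg [-180.     0.    54.8] q6 0.05 w 0.0602 F [-0.3 -0.3  0.1]
travel [-0.0836  0.0673  0.0784] spin 9.3 dist 0.133
```

```bash
python3 -m crank '{"travel":[[-0.02,0.017,0.01],[-0.04,0.034,0.025],[-0.06,0.05,0.04],[-0.084,0.067,0.058],[-0.084,0.067,0.078],[-0.084,0.067,0.078],[-0.084,0.067,0.078]],"spin":[3,6,9.3,9.3,9.3,9.3,9.3]}'; python3 go.py .434 -.378 .099 45.5
python3 - <<'E'
from h import *
im=env.snapshot("side");crop(im,"pics/a_side.png",200,180,180,190,4)
im=env.snapshot("top");crop(im,"pics/a_top.png",330,170,110,110,5)
E
```

```text
time: 2.68
tcp_pos: [0.4336, -0.3752, 0.1595]
ee_rot: [-3.138, 0.0, 0.798]
contact_force: [0.6, 0.0, -0.1]
grip_width: 0.0598
t 2.68 tcp [ 0.4336 -0.3752  0.1595] rpy deg [-179.8    0.    45.7] q6 0.06 w 0.0598 F [ 0.6  0.  -0.1]
travel [-0.0017  0.0023  0.0605] spin 0.2 dist 0.061
```

View pics/a_side.png

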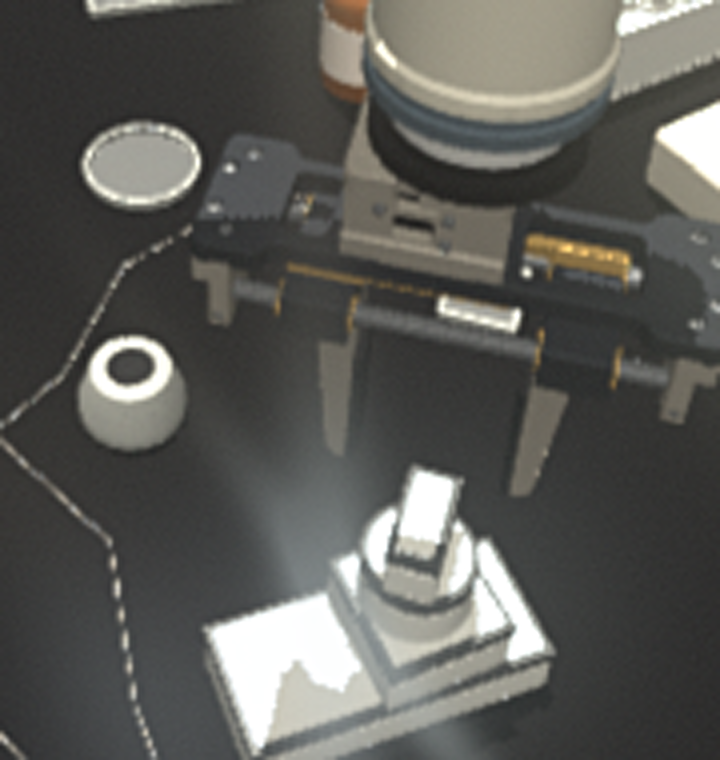

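The gripper, at crop (430,400), straddles the small dish at crop (428,520). The jaw line runs square across its 24 mm width, so I descend.

```bash
python3 -m crank '{"travel":[[-0.0015,0.002,0.015],[-0.0015,0.002,0.03],[-0.0015,0.002,0.045],[-0.0015,0.002,0.055],[-0.0015,0.002,0.0605],[-0.0015,0.002,0.0605],[-0.0015,0.002,0.0605]],"spin":[0,0,0,0,0,0,0]}' && python3 -m crank '{"travel":[[0,0,0],[0,0,0],[0,0,0],[0,0,0],[0,0,0],[0,0,0]],"spin":[0,0,0,0,0,0]}' 0.01; python3 go.py .434 -.378 .20 45.5
```

```text
time: 3.37
tcp_pos: [0.4354, -0.3784, 0.1008]
ee_rot: [3.141, -0.0, 0.799]
contact_force: [-0.6, 1.3, 0.1]
grip_width: 0.06
time: 3.87
tcp_pos: [0.435, -0.3785, 0.1003]
ee_rot: [3.141, -0.0, 0.799]
contact_force: [-0.6, 0.2, 1.8]
grip_width: 0.0236
t 3.87 tcp [ 0.435  -0.3785  0.1003] rpy deg [180.   -0.   45.8] q6 0.05 w 0.0236 F [-0.6  0.2  1.8]
travel [-0.0004 -0.0011 -0.0997] spin 0.3 dist 0.1
```

```bash
python3 -m crank '{"travel":[[0,0,-0.005],[0,0,-0.015],[0,0,-0.03],[0,0,-0.05],[0,0,-0.07],[0,0,-0.085],[0,0,-0.095],[0,0,-0.1],[0,0,-0.1]],"spin":[0,0,0,0,0,0,0,0,0]}'; python3 go.py .6167 -.1973 .1 41.4
python3 - <<'E'
from h import *
im=env.snapshot("side");crop(im,"pics/b_side.png",200,180,180,190,4)
E
```

```text
time: 4.62
tcp_pos: [0.4354, -0.3788, 0.2014]
ee_rot: [3.14, -0.0, 0.799]
contact_force: [-0.5, 0.1, -0.4]
grip_width: 0.0239
t 4.62 tcp [ 0.4354 -0.3788  0.2014] rpy deg [179.9  -0.   45.8] q6 0.05 w 0.0239 F [-0.5  0.1 -0.4]
travel [0.2565 0.0032 0.1014] spin 4.4 dist 0.276
```

View pics/b_side.png

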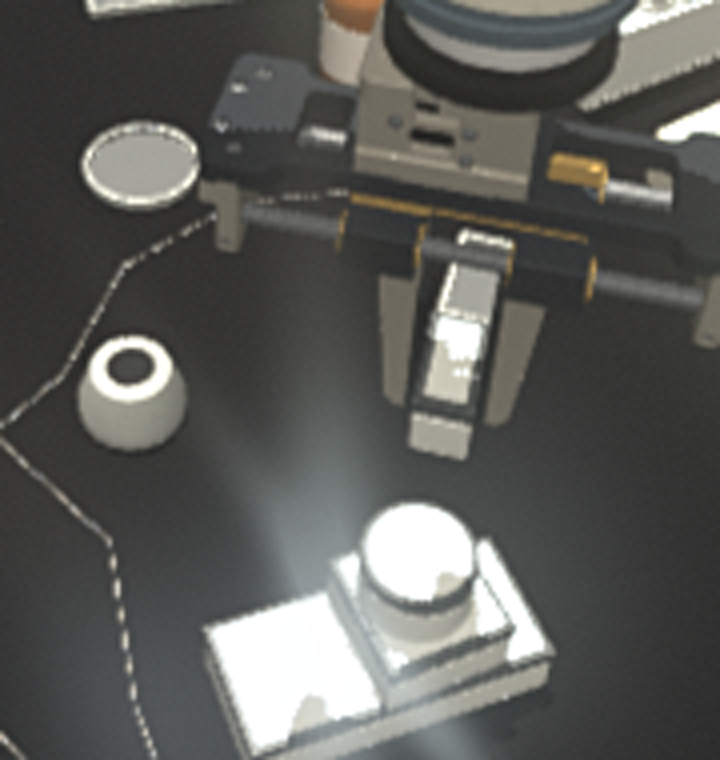

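The small dish is held upright (crop 440,390) and clear of the pile. Next is the small tray.

```bash
python3 -m crank '{"travel":[[0.01,0,0],[0.035,0,0.005],[0.065,0.001,0.015],[0.095,0.001,0.03],[0.125,0.002,0.045],[0.155,0.002,0.06],[0.185,0.002,0.075],[0.215,0.003,0.09],[0.24,0.003,0.1],[0.2565,0.003,0.1],[0.2565,0.003,0.1],[0.2565,0.003,0.1]],"spin":[0,0.5,1,1.5,2,2.5,3,3.5,4,4.4,4.4,4.4]}'; python3 go.py .6167 -.1973 .0135 41.4
python3 - <<'E'
from h import *
im=env.snapshot("side");crop(im,"pics/c_side.png",220,110,180,170,4)
im=env.snapshot("top");crop(im,"pics/c_top.png",270,120,110,110,5)
E
```

```text
time: 5.67
tcp_pos: [0.6158, -0.1954, 0.0988]
ee_rot: [-3.14, 0.001, 0.724]
contact_force: [-0.9, 0.2, -0.2]
grip_width: 0.0238
t 5.67 tcp [ 0.6158 -0.1954  0.0988] rpy deg [-1.799e+02  1.000e-01  4.150e+01] q6 0.54 w 0.0238 F [-0.9  0.2 -0.2]
travel [-0.0006  0.002   0.0853] spin 0.1 dist 0.085
```

View pics/c_side.png

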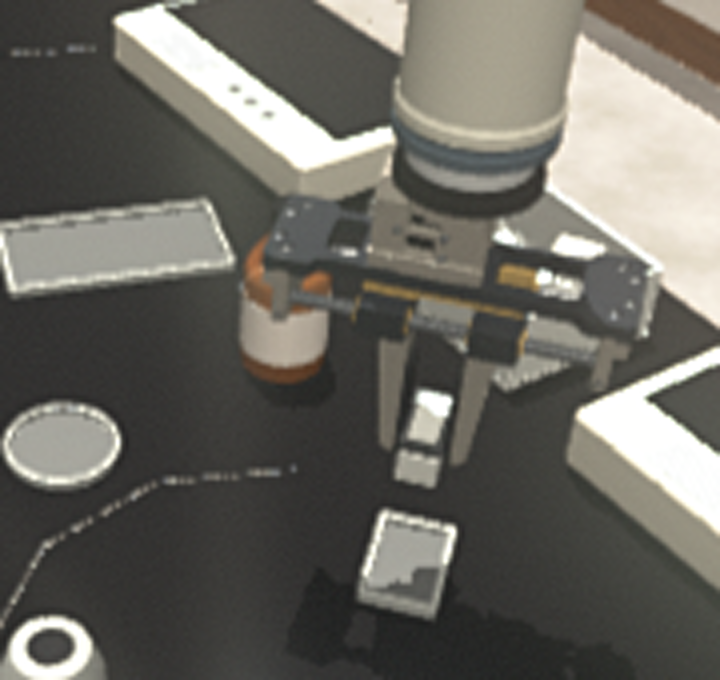

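```bash
python3 -m crank '{"travel":[[0,0.001,0.015],[0,0.002,0.03],[0,0.002,0.045],[0,0.002,0.058],[0,0.002,0.065],[0,0.002,0.07],[0,0.002,0.074],[0,0.002,0.078],[0,0.002,0.08],[0,0.002,0.08],[0,0.002,0.08]],"spin":[0,0,0,0,0,0,0,0,0,0,0]}'; python3 go.py .6167 -.1973 .0135 41.4
python3 - <<'E'
from h import *
im=env.snapshot("side");crop(im,"pics/d_side.png",280,200,80,80,8)
im=env.snapshot("top");crop(im,"pics/d_top.png",270,120,110,110,5)
E
```

```text
time: 6.68
tcp_pos: [0.6176, -0.1983, 0.0204]
ee_rot: [3.141, -0.0, 0.722]
contact_force: [-0.5, -0.5, -0.5]
grip_width: 0.024
t 6.68 tcp [ 0.6176 -0.1983  0.0204] rpy deg [180.   -0.   41.4] q6 0.54 w 0.024 F [-0.5 -0.5 -0.5]
travel [-0.     -0.0013  0.0069] spin -0.0 dist 0.007
```

View pics/d_side.png

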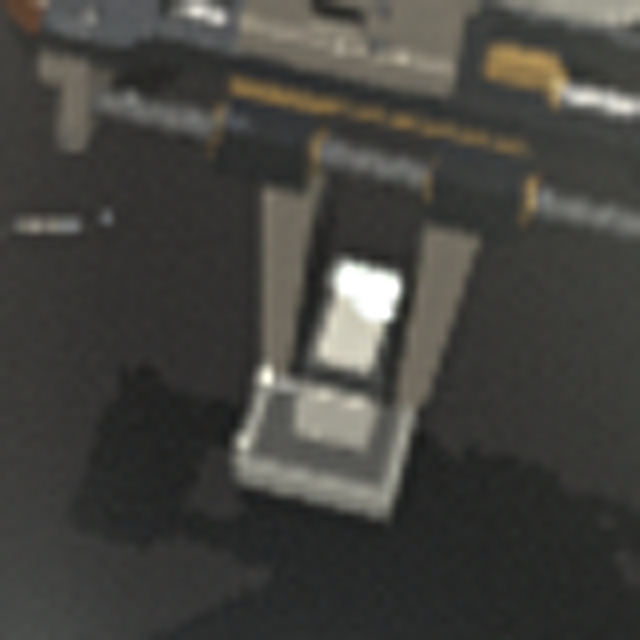

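The dish is centred over the small tray (crop 335,430), a few mm above the floor. I lower it slowly and let go.

```bash
python3 -m crank '{"travel":[[0,-0.001,0.002],[0,-0.001,0.004],[0,-0.001,0.0055],[0,-0.001,0.0065],[0,-0.001,0.007],[0,-0.001,0.0073],[0,-0.001,0.0073]],"spin":[0,0,0,0,0,0,0]}'; python3 -m crank '{"travel":[[0,0,0],[0,0,0],[0,0,0],[0,0,0]],"spin":[0,0,0,0]}' 0.034;  python3 -m crank '{"travel":[[0,0,0],[0,0,0],[0,0,-0.01],[0,0,-0.025],[0,0,-0.05],[0,0,-0.08],[0,0,-0.115],[0,0,-0.15],[0,0,-0.17],[0,0,-0.17]],"spin":[0,0,0,0,0,0,0,0,0,0]}' 0.045
python3 - <<'E'
from h import *
im=env.snapshot("side");crop(im,"pics/e_side.png",280,200,80,80,8)
E
```

```text
time: 7.37
tcp_pos: [0.6166, -0.1975, 0.0133]
ee_rot: [-3.141, 0.0, 0.722]
contact_force: [-2.6, 0.6, 6.2]
grip_width: 0.0236
time: 7.7
tcp_pos: [0.6167, -0.1975, 0.0126]
ee_rot: [-3.141, 0.0, 0.722]
contact_force: [0.0, 0.8, 0.3]
grip_width: 0.0338
time: 8.53
tcp_pos: [0.6196, -0.1984, 0.1892]
ee_rot: [3.134, -0.005, 0.722]
contact_force: [0.5, 0.3, -0.3]
grip_width: 0.0454
```

View pics/e_side.png

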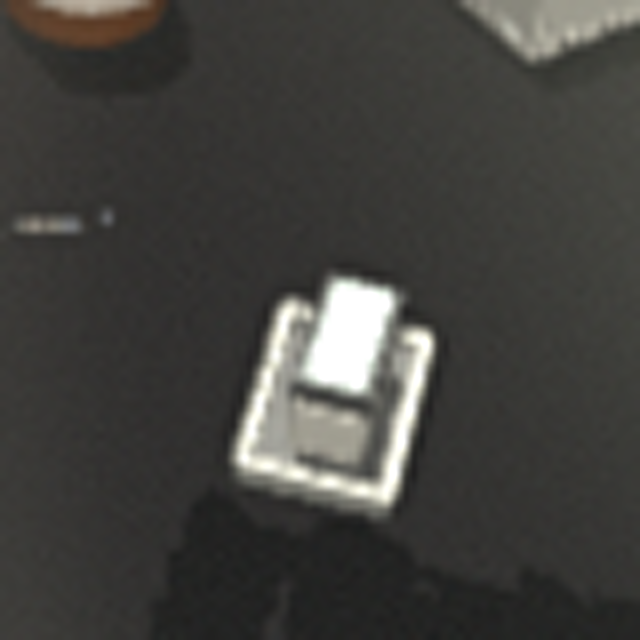

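The small dish sits flat and central in its tray (crop 345,370). Next I find the round dish.

Run:
```python
from h import *
im=env.snapshot("side");cv2.imwrite("pics/f_side_full.png",im[:,:,::-1]);crop(im,"pics/f_side.png",240,280,110,100,7)
im=env.snapshot("top");cv2.imwrite("pics/f_top_full.png",im[:,:,::-1]);crop(im,"pics/f_top.png",350,190,70,80,7)
```

```text
(no output)
```

View pics/f_side.png

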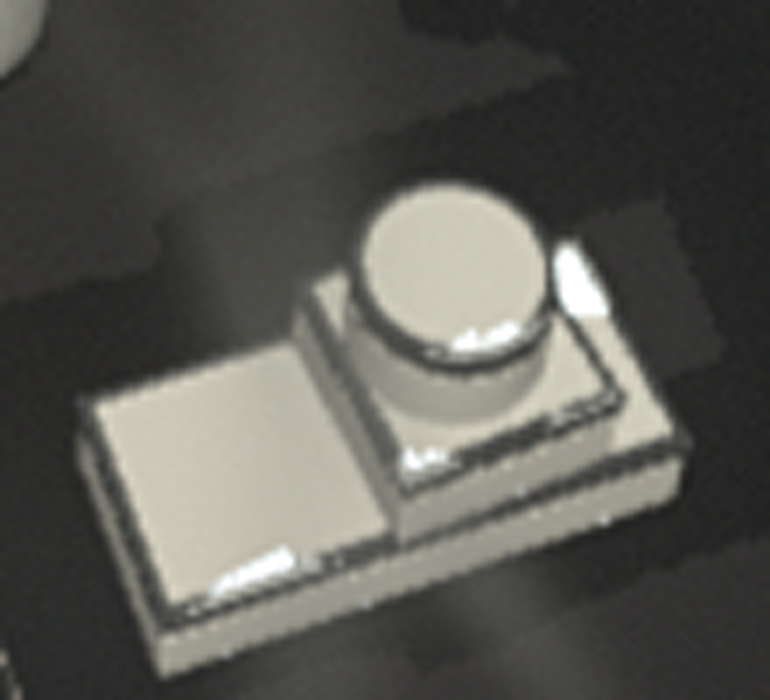

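View pics/f_top.png

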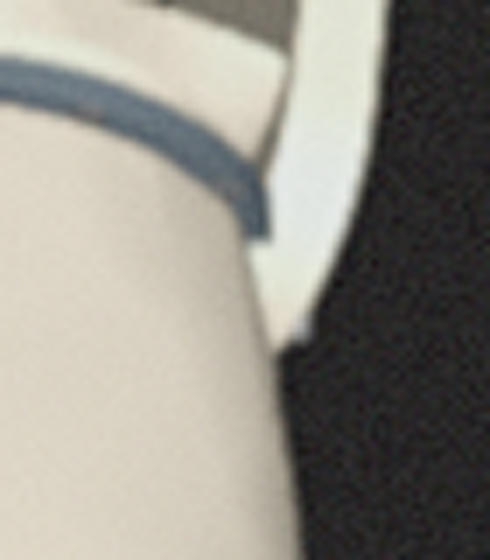

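Run:
```python
from h import *
f=lambda c:((c[0]+.5)/7-.5+240,(c[1]+.5)/7-.5+280)
for l,z,cs in (("round",.09,[(453,270),(358,270),(548,270),(453,185),(453,355)]),("square",.06,[(297,300),(405,490),(622,400)]),("long",.03,[(80,400),(165,628),(690,445)])):
    print(l,np.array([p2w("side",f(c),z)[:2] for c in cs]))
g=lambda c:((c[0]+.5)/8-.5+350,(c[1]+.5)/8-.5+190)
# top0 picture: round panel left extreme, square panel corners, long panel corners
print(np.array([p2w("top",g(c),.06)[:2] for c in [(192,208),(365,216),(185,362)]]))
print(np.array([p2w("top",g(c),.03)[:2] for c in [(180,138),(350,160),(298,548),(133,520)]]))
```

```text
round [[ 0.4349 -0.3762]
 [ 0.4138 -0.3647]
 [ 0.456  -0.3877]
 [ 0.4493 -0.3552]
 [ 0.4213 -0.396 ]]
square [[ 0.4072 -0.3487]
 [ 0.4024 -0.4067]
 [ 0.4646 -0.4128]]
long [[ 0.3517 -0.3308]
 [ 0.3408 -0.3956]
 [ 0.4866 -0.419 ]]
[[ 0.4681 -0.3495]
 [ 0.4651 -0.4139]
 [ 0.4108 -0.3452]]
[[ 0.4957 -0.3545]
 [ 0.4873 -0.4194]
 [ 0.3399 -0.3947]
 [ 0.3503 -0.3325]]
```

```bash
python3 go.py .4345 -.377 .15 49
python3 - <<'E'
from h import *
for uv in [(291,195),(291,203)]: print(p2w("side",uv,0))
E
```

```text
t 8.68 tcp [ 0.6163 -0.1974  0.1826] rpy deg [-180.     0.    41.4] q6 0.54 w 0.0449 F [ 0.1 -0.2 -1.5]
travel [-0.2551  0.0147  0.0326] spin -7.6 dist 0.258
[0.6726 0.0224 0.    ]
[ 0.653  -0.0078  0.    ]
```

```bash
python3 -m crank '{"travel":[[-0.02,0,0],[-0.05,0.003,0],[-0.085,0.005,0],[-0.12,0.007,0],[-0.155,0.009,0],[-0.19,0.011,0.005],[-0.225,0.013,0.015],[-0.245,0.0147,0.025],[-0.255,0.0147,0.0326],[-0.255,0.0147,0.0326],[-0.255,0.0147,0.0326]],"spin":[-1,-2,-3,-4,-5,-6,-7,-7.6,-7.6,-7.6,-7.6]}' 0.086; python3 go.py .4345 -.377 .070 49
python3 - <<'E'
from h import *
im=env.snapshot("side");crop(im,"pics/g_side.png",230,230,110,140,5)
E
```

```text
time: 9.6
tcp_pos: [0.4347, -0.3763, 0.149]
ee_rot: [-3.139, -0.0, 0.853]
contact_force: [-0.2, -1.0, 1.0]
grip_width: 0.0861
t 9.6 tcp [ 0.4347 -0.3763  0.149 ] rpy deg [-179.9   -0.    48.9] q6 0.0 w 0.0861 F [-0.2 -1.   1. ]
travel [-0.0007  0.0003  0.079 ] spin -0.1 dist 0.079
```

View pics/g_side.png

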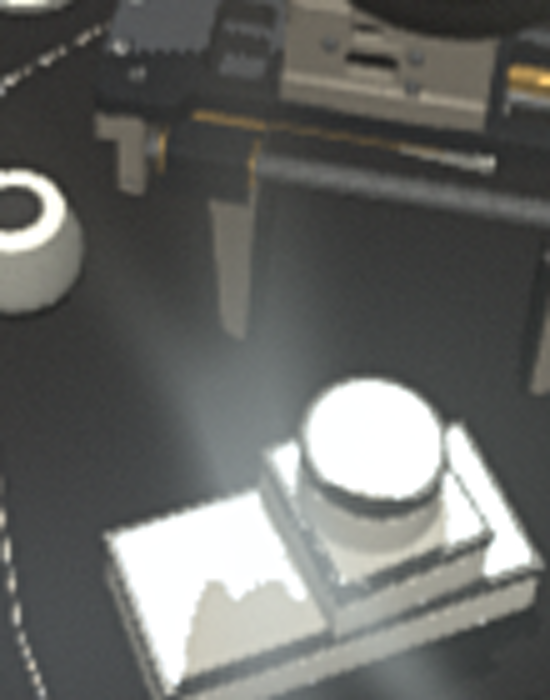

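The round dish (crop 372,440) is centred between the open fingers at crop (235,330) and (540,380). I go down and grip it.

```bash
python3 -m crank '{"travel":[[0,0,0.015],[0,0,0.03],[0,0,0.045],[0,0,0.06],[0,0,0.07],[0,0,0.076],[0,0,0.079],[0,0,0.079],[0,0,0.079]],"spin":[0,0,0,0,0,0,0,0,0]}' && python3 -m crank '{"travel":[[0,0,0],[0,0,0],[0,0,0],[0,0,0],[0,0,0],[0,0,0],[0,0,0]],"spin":[0,0,0,0,0,0,0]}' 0.035; python3 go.py .434 -.378 .20 45.5
```

```text
time: 10.4
tcp_pos: [0.4356, -0.3771, 0.0717]
ee_rot: [3.141, -0.0, 0.855]
contact_force: [0.2, 0.0, 0.8]
grip_width: 0.086
time: 10.98
tcp_pos: [0.435, -0.3771, 0.0714]
ee_rot: [3.141, 0.0, 0.854]
contact_force: [-1.7, 0.5, 2.6]
grip_width: 0.0529
t 10.98 tcp [ 0.435  -0.3771  0.0714] rpy deg [180.   0.  49.] q6 -0.0 w 0.0529 F [-1.7  0.5  2.6]
travel [-0.0013 -0.0002 -0.1286] spin 3.5 dist 0.129
```

```bash
python3 -m crank '{"travel":[[0,0,-0.004],[0,0,-0.012],[0,0,-0.025],[0,0,-0.045],[0,0,-0.065],[0,0,-0.085],[0,0,-0.105],[0,0,-0.115],[0,0,-0.12],[0,0,-0.12]],"spin":[0,0,0,0,0,0,0,0,0,0]}'; python3 go.py .480 -.0027 .15 20
python3 - <<'E'
from h import *
im=env.snapshot("side");crop(im,"pics/i_side.png",230,180,130,195,4)
E
```

```text
time: 11.82
tcp_pos: [0.4354, -0.3773, 0.1922]
ee_rot: [3.14, 0.0, 0.854]
contact_force: [0.5, -0.4, -1.9]
grip_width: 0.0533
t 11.82 tcp [ 0.4354 -0.3773  0.1922] rpy deg [179.9   0.   49. ] q6 -0.0 w 0.0533 F [ 0.5 -0.4 -1.9]
travel [ 0.3118 -0.2124  0.0422] spin 29.0 dist 0.38
```

View pics/i_side.png

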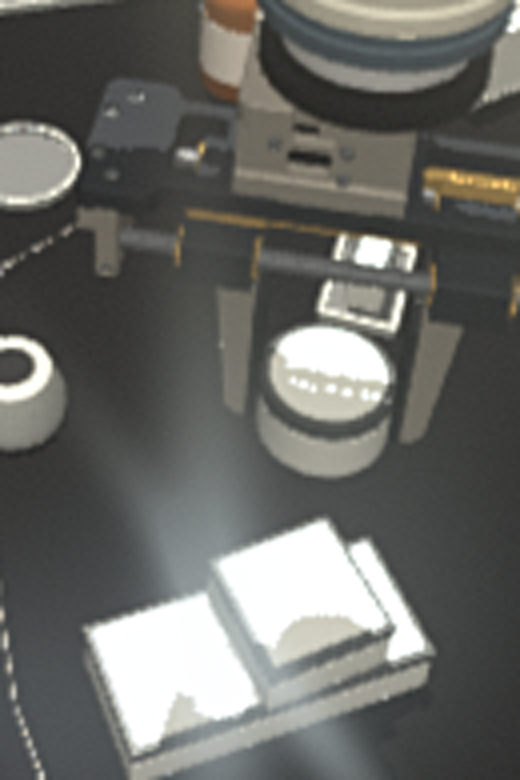

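The round dish is held level at crop (325,390), and the square and long dishes are undisturbed.

```bash
python3 -m crank '{"travel":[[0.012,-0.008,0],[0.038,-0.026,0],[0.068,-0.046,0],[0.1,-0.068,0],[0.132,-0.09,0.005],[0.164,-0.112,0.01],[0.196,-0.134,0.015],[0.228,-0.155,0.02],[0.258,-0.176,0.027],[0.286,-0.195,0.034],[0.304,-0.208,0.04],[0.312,-0.2125,0.042]],"spin":[1,3,6,9,12,15,18,21,24,27,29,29]}';python3 -m crank '{"travel":[[0,0,0],[0,0,0.02],[0,0,0.05],[0,0,0.08],[0,0,0.1],[0,0,0.11],[0,0,0.11],[0,0,0.11]],"spin":[0,0,0,0,0,0,0,0]}'; python3 go.py .480 -.0027 .015 20
python3 - <<'E'
from h import *
im=env.snapshot("side");crop(im,"pics/j_side.png",190,150,100,100,6)
E
```

```text
time: 12.87
tcp_pos: [0.4781, 0.0005, 0.1472]
ee_rot: [-3.14, 0.003, 0.349]
contact_force: [-0.0, -0.9, -1.3]
grip_width: 0.0532
time: 13.53
tcp_pos: [0.4797, -0.003, 0.0393]
ee_rot: [-3.141, 0.001, 0.348]
contact_force: [0.0, 0.2, -0.7]
grip_width: 0.0534
t 13.53 tcp [ 0.4797 -0.003   0.0393] rpy deg [-180.     0.    19.9] q6 1.21 w 0.0534 F [ 0.   0.2 -0.7]
travel [ 0.0004 -0.0001  0.0243] spin -0.1 dist 0.024
```

View pics/j_side.png

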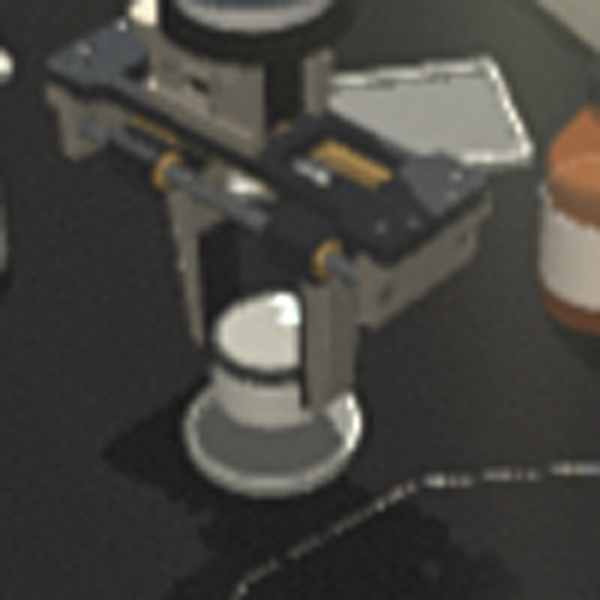

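```bash
python3 -m crank '{"travel":[[0,0,0.006],[0,0,0.012],[0,0,0.017],[0,0,0.02],[0,0,0.022],[0,0,0.0235],[0,0,0.0245],[0,0,0.025],[0,0,0.025]],"spin":[0,0,0,0,0,0,0,0,0]}'
python3 - <<'E'
from h import *
im=env.snapshot("side");crop(im,"pics/k_side.png",190,150,100,100,6)
E
```

```text
time: 14.33
tcp_pos: [0.4796, -0.0021, 0.0144]
ee_rot: [-3.142, 0.0, 0.348]
contact_force: [-2.1, -0.4, 1.5]
grip_width: 0.0532
```

View pics/k_side.png

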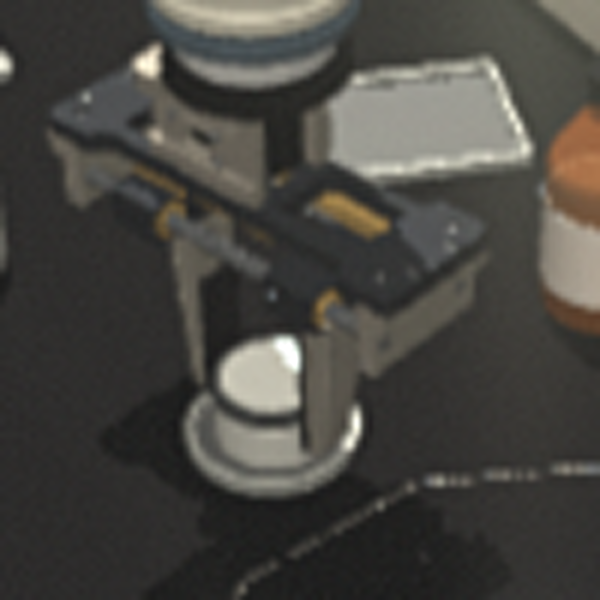

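The round dish is inside the ring (crop 265,420) and touching the floor. I release it and lift.

```bash
python3 -m crank '{"travel":[[0,0,0],[0,0,0],[0,0,0],[0,0,0],[0,0,0],[0,0,0]],"spin":[0,0,0,0,0,0]}' 0.066;  python3 -m crank '{"travel":[[0,0,0],[0,0,-0.01],[0,0,-0.025],[0,0,-0.05],[0,0,-0.08],[0,0,-0.115],[0,0,-0.15],[0,0,-0.17],[0,0,-0.17]],"spin":[0,0,0,0,0,0,0,0,0]}'
python3 - <<'E'
from h import *
im=env.snapshot("side");cv2.imwrite("pics/l_side.png",im[:,:,::-1])
im=env.snapshot("top");crop(im,"pics/l_top.png",350,190,70,80,7)
E
python3 go.py .436 -.380 .12 85
```

```text
time: 14.88
tcp_pos: [0.4797, -0.0022, 0.0142]
ee_rot: [3.142, -0.0, 0.348]
contact_force: [0.8, 0.3, 0.5]
grip_width: 0.066
time: 15.63
tcp_pos: [0.4824, -0.0022, 0.1895]
ee_rot: [3.139, -0.008, 0.348]
contact_force: [0.2, -0.2, 0.4]
grip_width: 0.0659
t 15.73 tcp [ 0.48   -0.0022  0.1852] rpy deg [ 1.8e+02 -1.0e-01  2.0e+01] q6 1.21 w 0.0662 F [-0.2 -0.  -0.3]
travel [-0.1703  0.3401  0.0652] spin -65.0 dist 0.386
```

View pics/l_side.png

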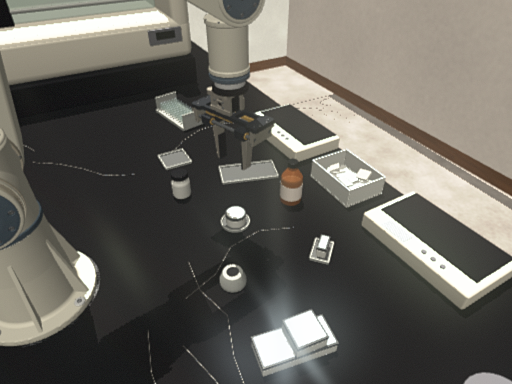

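View pics/l_top.png

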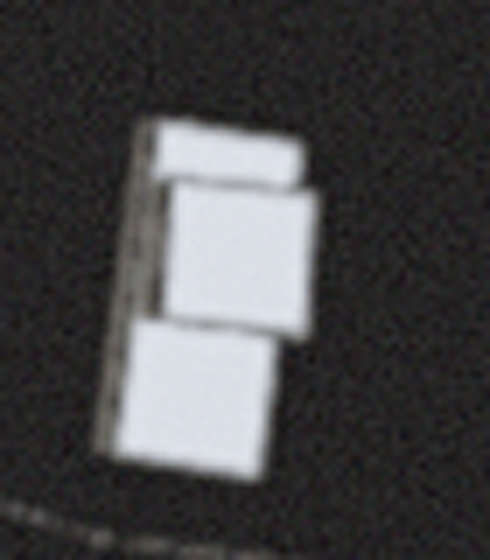

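Run:
```python
from h import *
g=lambda c:((c[0]+.5)/7-.5+350,(c[1]+.5)/7-.5+190)
for z,cs in ((.06,[(169,181),(319,191),(308,338),(163,319)]),(.03,[(157,120),(305,140),(262,480),(115,455)])):
    P=np.array([p2w("top",g(c),z)[:2] for c in cs]);print(P.mean(0))
    for i in range(4):
        d=P[(i+1)%4]-P[i];print(round(np.linalg.norm(d),4),round((np.degrees(np.arctan2(d[1],d[0]))+45)%90-45,1))
im=cv2.imread("pics/l_side.png")
crop(im[:,:,::-1],"pics/l_side_c.png",240,280,110,100,7)
```

```text
[ 0.4361 -0.379 ]
0.0639 -3.8
0.0628 -6.2
0.0617 -7.4
0.0588 -4.2
[ 0.4183 -0.3751]
0.0651 -7.7
0.1495 -9.1
0.0642 -9.5
0.1475 -8.7
```

View pics/l_side_c.png

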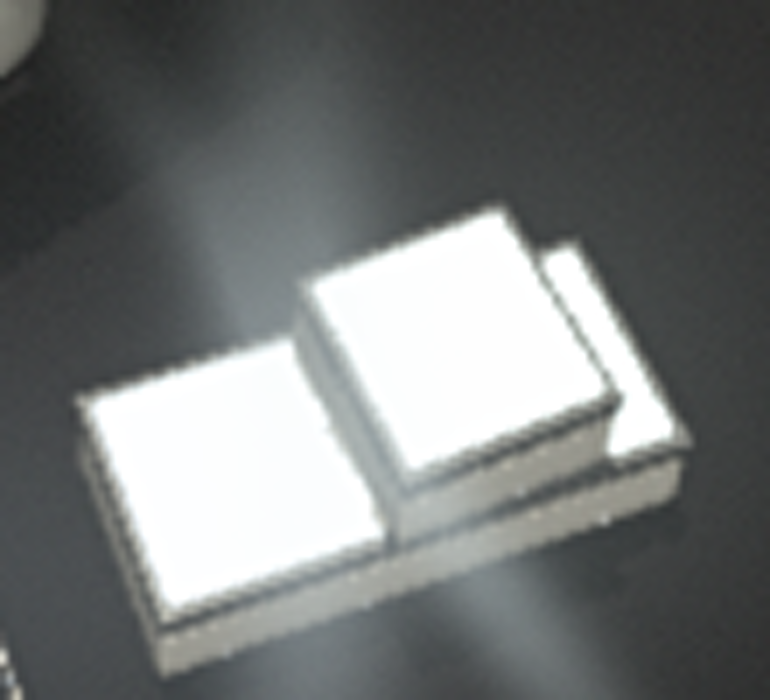

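```bash
python3 -m crank '{"travel":[[-0.01,0.02,0],[-0.025,0.05,0],[-0.041,0.081,0],[-0.057,0.113,0],[-0.073,0.145,0],[-0.089,0.177,0],[-0.105,0.209,0],[-0.121,0.241,0.01],[-0.137,0.273,0.02],[-0.152,0.304,0.035],[-0.164,0.327,0.05],[-0.17,0.34,0.065]],"spin":[-4,-9,-15,-21,-27,-33,-39,-45,-51,-57,-62,-64.7]}' 0.091; python3 -m crank '{"travel":[[0,0,0],[0,0,0],[0,0,0]],"spin":[0,0,0]}';  python3 go.py .4362 -.379 .040 84.6
python3 - <<'E'
from h import *
im=env.snapshot("side");crop(im,"pics/m_side.png",230,230,130,140,5)
E
```

```text
time: 16.73
tcp_pos: [0.4343, -0.382, 0.1167]
ee_rot: [-3.14, -0.001, 1.481]
contact_force: [-0.0, 0.3, 0.3]
grip_width: 0.0905
time: 16.98
tcp_pos: [0.4354, -0.3787, 0.1186]
ee_rot: [-3.14, -0.001, 1.476]
contact_force: [0.2, -0.2, -0.3]
grip_width: 0.0907
t 16.98 tcp [ 0.4354 -0.3787  0.1186] rpy deg [-1.799e+02 -1.000e-01  8.460e+01] q6 -0.62 w 0.0907 F [ 0.2 -0.2 -0.3]
travel [-0.0002  0.0008  0.0786] spin -0.0 dist 0.079
```

View pics/m_side.png

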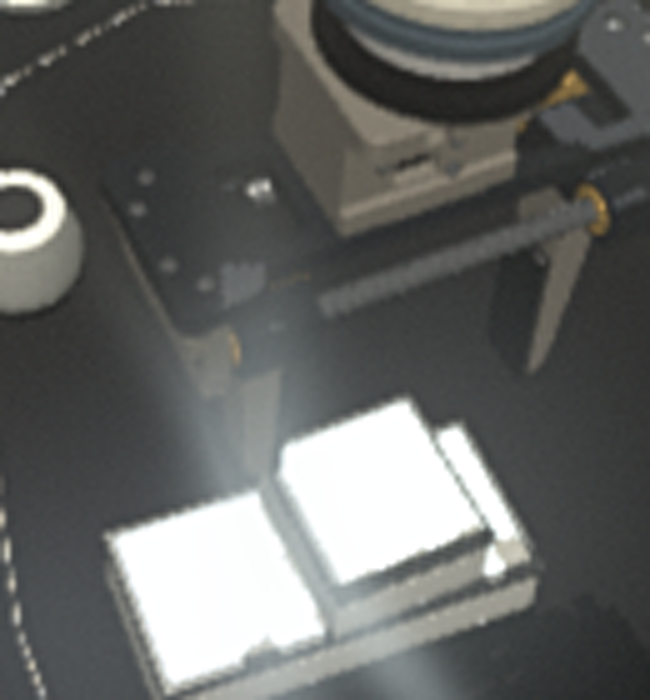

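The square dish (crop 385,490) lies between the open fingers, squared to them. I descend in two stages.

```bash
python3 -m crank '{"travel":[[0,0.001,0.012],[0,0.001,0.025],[0,0.001,0.037],[0,0.001,0.047],[0,0.001,0.056],[0,0.001,0.064],[0,0.001,0.07],[0,0.001,0.075],[0,0.001,0.078],[0,0.001,0.078],[0,0.001,0.078]],"spin":[0,0,0,0,0,0,0,0,0,0,0]}'; python3 go.py .4362 -.379 .040 84.6
```

```text
time: 17.95
tcp_pos: [0.437, -0.38, 0.0413]
ee_rot: [3.142, 0.0, 1.477]
contact_force: [-0.2, -0.6, 0.5]
grip_width: 0.0912
t 17.95 tcp [ 0.437  -0.38    0.0413] rpy deg [180.    0.   84.7] q6 -0.63 w 0.0912 F [-0.2 -0.6  0.5]
travel [ 0.0009 -0.0008  0.0013] spin 0.1 dist 0.002
```

```bash
python3 -m crank '{"travel":[[0,0,0],[0,0,0],[0,0,0],[0,0,0],[0,0,0],[0,0,0],[0,0,0]],"spin":[0,0,0,0,0,0,0]}' 0.045; python3 -m crank '{"travel":[[0,0,-0.003],[0,0,-0.01],[0,0,-0.022],[0,0,-0.04],[0,0,-0.06],[0,0,-0.085],[0,0,-0.11],[0,0,-0.13],[0,0,-0.14],[0,0,-0.145],[0,0,-0.145]],"spin":[0,0,0,0,0,0,0,0,0,0,0]}'; python3 go.py .4395 .3633 .19 90.2
python3 - <<'E'
from h import *
im=env.snapshot("side");crop(im,"pics/n_side.png",230,180,130,195,4)
E
```

```text
time: 18.53
tcp_pos: [0.437, -0.38, 0.0415]
ee_rot: [3.141, 0.0, 1.478]
contact_force: [0.6, -0.3, 3.0]
grip_width: 0.0638
time: 19.45
tcp_pos: [0.4372, -0.3801, 0.1873]
ee_rot: [3.14, 0.001, 1.478]
contact_force: [0.4, 0.4, -0.9]
grip_width: 0.0636
t 19.45 tcp [ 0.4372 -0.3801  0.1873] rpy deg [1.799e+02 1.000e-01 8.470e+01] q6 -0.63 w 0.0636 F [ 0.4  0.4 -0.9]
travel [ 0.7404 -0.067  -0.0027] spin -5.5 dist 0.743
```

View pics/n_side.png

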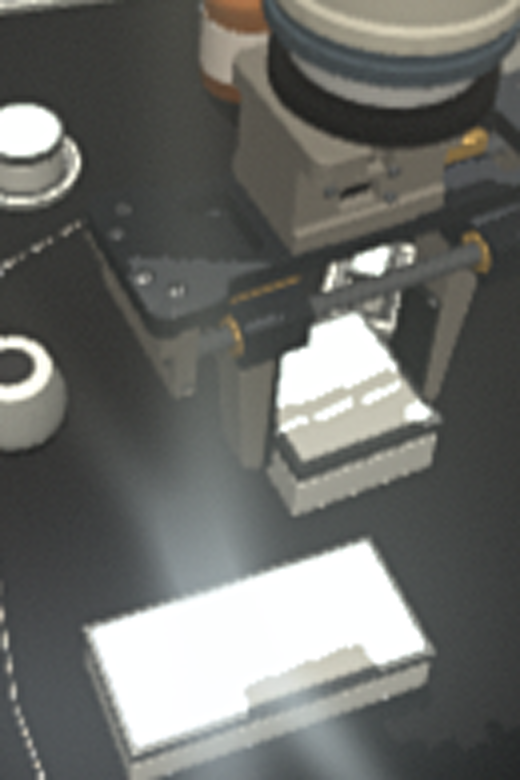

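The square dish is held level (crop 355,430), and the long dish remains alone. I carry it across in two moves.

```bash
python3 -m crank '{"travel":[[0.008,0,0],[0.03,-0.003,0],[0.063,-0.006,0],[0.097,-0.009,0],[0.131,-0.012,0],[0.165,-0.015,0],[0.199,-0.018,0],[0.233,-0.021,0],[0.267,-0.024,0],[0.301,-0.027,0],[0.335,-0.03,0],[0.37,-0.033,0]],"spin":[0,0,0,0,0,0,0,0,0,0,0,0]}';python3 -m crank '{"travel":[[0.034,-0.003,0],[0.068,-0.006,0],[0.102,-0.009,0],[0.136,-0.012,0],[0.17,-0.015,0],[0.204,-0.018,0],[0.238,-0.021,0],[0.272,-0.024,0],[0.305,-0.027,0],[0.335,-0.03,0],[0.357,-0.032,0],[0.369,-0.034,0]],"spin":[-0.5,-1,-1.5,-2,-2.5,-3,-3.5,-4,-4.5,-5,-5.5,-5.5]}';python3 -m crank '{"travel":[[0,0,0],[0,0,0.01]],"spin":[0,0]}'; python3 go.py .4395 .3633 .1 90.2
python3 - <<'E'
from h import *
im=env.snapshot("side");crop(im,"pics/o_side.png",110,60,150,150,5)
E
```

```text
time: 20.5
tcp_pos: [0.437, -0.0065, 0.185]
ee_rot: [-3.139, 0.0, 1.477]
contact_force: [1.0, 0.5, -0.8]
grip_width: 0.0636
time: 21.5
tcp_pos: [0.4377, 0.3644, 0.1847]
ee_rot: [-3.14, 0.001, 1.576]
contact_force: [-0.2, 0.2, -0.8]
grip_width: 0.0635
time: 21.67
tcp_pos: [0.439, 0.3623, 0.1764]
ee_rot: [3.141, -0.0, 1.574]
contact_force: [0.2, 0.6, -0.7]
grip_width: 0.0635
t 21.67 tcp [0.439  0.3623 0.1764] rpy deg [180.   -0.   90.2] q6 0.68 w 0.0635 F [ 0.2  0.6 -0.7]
travel [0.001  0.0005 0.0764] spin 0.0 dist 0.076
```

View pics/o_side.png

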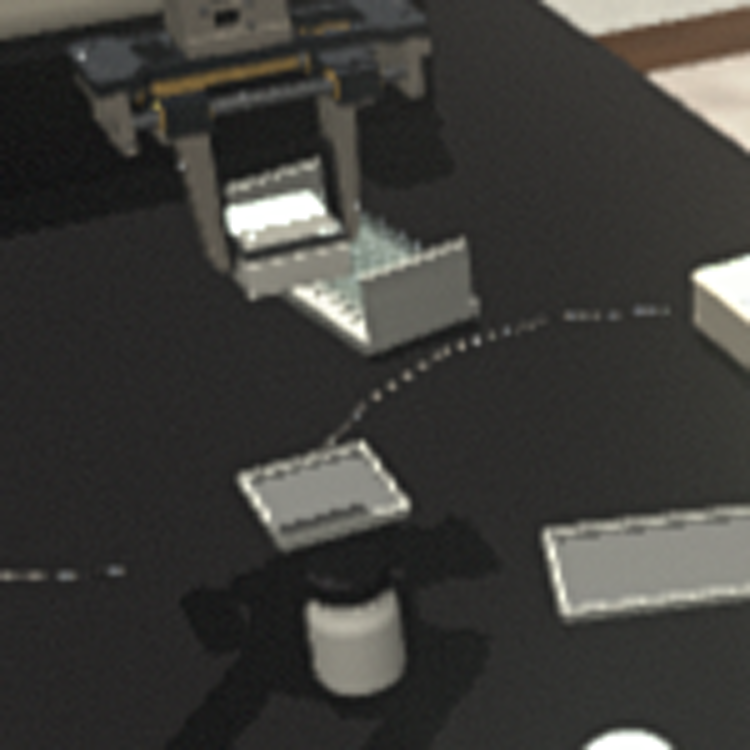

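```bash
python3 -m crank '{"travel":[[0,0,0.01],[0.001,0,0.03],[0.001,0,0.05],[0.001,0,0.07],[0.001,0,0.09],[0.001,0,0.108],[0.001,0,0.123],[0.001,0,0.133],[0.001,0,0.14],[0.001,0,0.145],[0.001,0,0.145],[0.001,0,0.145]],"spin":[0,0,0,0,0,0,0,0,0,0,0,0]}'; python3 go.py .4395 .3633 .0145 90.2
python3 - <<'E'
from h import *
im=env.snapshot("side");crop(im,"pics/p_side.png",130,100,100,100,7)
E
```

```text
time: 22.72
tcp_pos: [0.4393, 0.3631, 0.0315]
ee_rot: [3.141, -0.0, 1.573]
contact_force: [0.6, -0.8, -1.5]
grip_width: 0.064
t 22.72 tcp [0.4393 0.3631 0.0315] rpy deg [180.   -0.   90.1] q6 0.69 w 0.064 F [ 0.6 -0.8 -1.5]
travel [0.0002 0.0002 0.017 ] spin -0.1 dist 0.017
```

View pics/p_side.png

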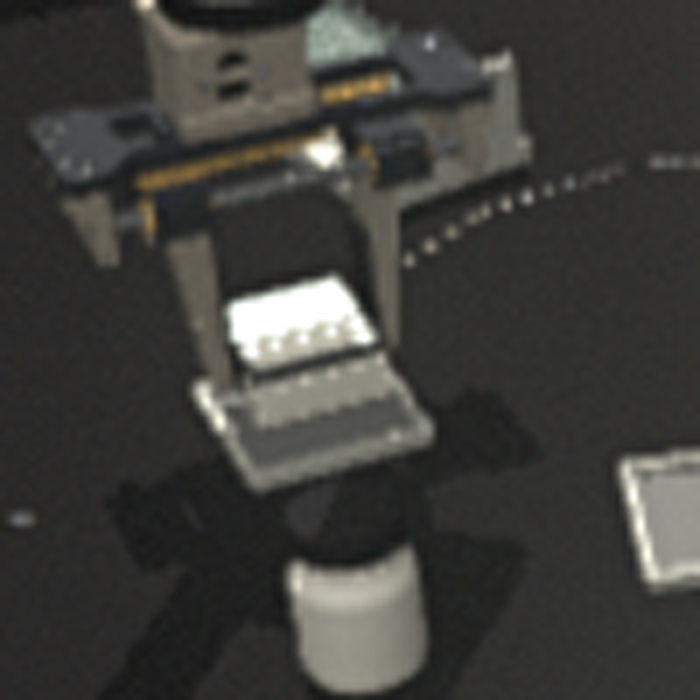

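Run:
```python
from h import *
for sx in(-1,1):
    for z in(.020,.003):
        u=w2p("side",[.4393+.032*sx+.0015,.3631-.032+.0016,z]);print(sx,z,(u-[130,100]+.5)*7-.5)
```

```text
-1 0.02 [261.7929 432.4813]
-1 0.003 [267.1682 463.8596]
1 0.02 [395.9581 395.2498]
1 0.003 [400.0762 426.3465]
```

```bash
python3 -m crank '{"travel":[[0,0,0.004],[0,0,0.008],[0,0,0.0115],[0,0,0.014],[0,0,0.0155],[0,0,0.0165],[0,0,0.0173],[0,0,0.0177],[0,0,0.0177]],"spin":[0,0,0,0,0,0,0,0,0]}'
python3 - <<'E'
from h import *
im=env.snapshot("side");crop(im,"pics/q_side.png",130,100,100,100,7)
E
```

```text
time: 23.52
tcp_pos: [0.4388, 0.3631, 0.0144]
ee_rot: [-3.141, 0.0, 1.574]
contact_force: [-3.9, -3.6, 11.4]
grip_width: 0.0639
```

View pics/q_side.png

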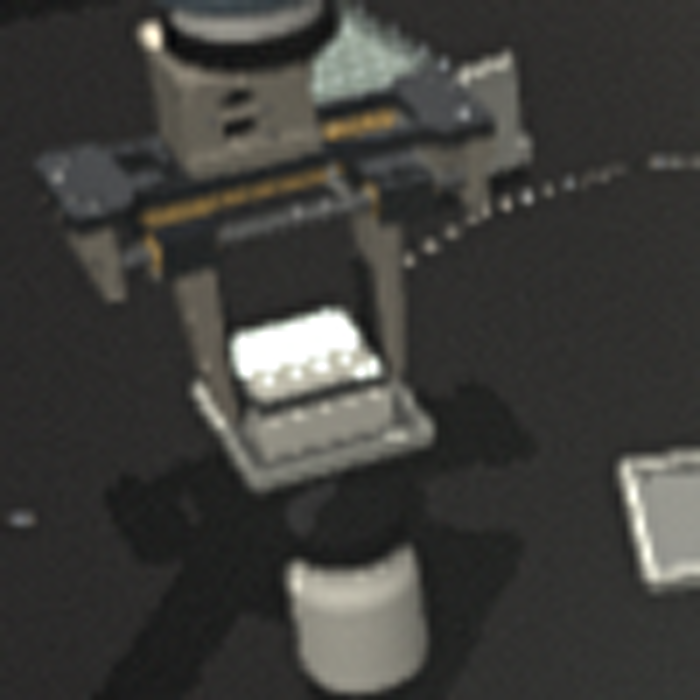

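The square dish is seated inside its tray (crop 320,430) with about 11 N on the floor. I release it.

```bash
python3 -m crank '{"travel":[[0,0,-0.0006],[0,0,-0.0006],[0,0,-0.0006],[0,0,-0.0006],[0,0,-0.0006],[0,0,-0.0006]],"spin":[0,0,0,0,0,0]}' 0.08;  python3 -m crank '{"travel":[[0,0,0],[0,0,-0.01],[0,0,-0.025],[0,0,-0.05],[0,0,-0.08],[0,0,-0.115],[0,0,-0.15],[0,0,-0.18],[0,0,-0.18],[0,0,-0.18]],"spin":[0,0,0,0,0,0,0,0,0,0]}'
python3 - <<'E'
from h import *
im=env.snapshot("side");crop(im,"pics/r_side.png",130,100,100,100,7)
E
python3 go.py .4185 -.375 .12 81.1
```

```text
time: 24.07
tcp_pos: [0.439, 0.3631, 0.014]
ee_rot: [-3.142, 0.0, 1.574]
contact_force: [0.7, -0.6, 0.2]
grip_width: 0.08
time: 24.9
tcp_pos: [0.4399, 0.3639, 0.1967]
ee_rot: [3.138, -0.003, 1.574]
contact_force: [-0.9, 0.1, 0.4]
grip_width: 0.0801
t 24.95 tcp [0.439  0.3632 0.1949] rpy deg [ 1.799e+02 -1.000e-01  9.020e+01] q6 0.69 w 0.0799 F [ 0.3 -0.2  0.1]
travel [-0.7381 -0.0226  0.0749] spin 9.1 dist 0.742
```

View pics/r_side.png

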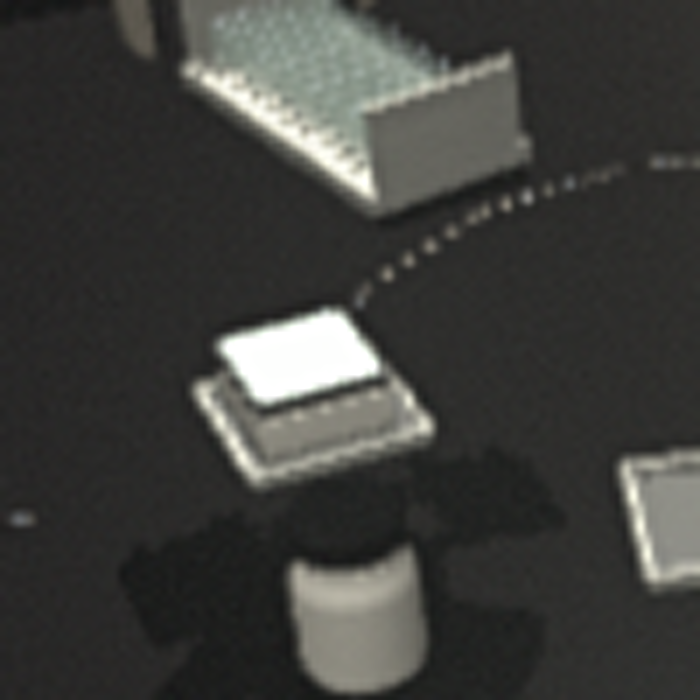

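Run:
```python
from h import *
print(p2w("top",(117,125),0.0),p2w("top",(211,124),0.0),p2w("top",(211,120),.05))
print(p2w("side",(307,158),0.0),p2w("side",(336,147),0.0))
```

```text
[0.7633 0.4563 0.    ] [0.7659 0.1497 0.    ] [0.7651 0.1434 0.05  ]
[0.8249 0.1608 0.    ] [0.951  0.1698 0.    ]
```

The square dish is flat and centred in its tray. Back to the long dish, turning the jaws across its width.

```bash
python3 -m crank '{"travel":[[-0.02,0,0],[-0.053,-0.001,0],[-0.086,-0.003,0],[-0.12,-0.004,0],[-0.154,-0.005,0],[-0.188,-0.006,0],[-0.222,-0.007,0],[-0.256,-0.008,0],[-0.29,-0.009,0],[-0.324,-0.01,0],[-0.358,-0.011,0],[-0.385,-0.011,0]],"spin":[-2,-6,-10,-14,-18,-22,-26,-30,-34,-38,-42,-44]}' 0.091; python3 go.py .4185 -.375 .12 171.2
```

```text
time: 25.95
tcp_pos: [0.4273, -0.0239, 0.1928]
ee_rot: [-3.139, -0.002, 2.345]
contact_force: [-0.2, 1.1, 0.7]
grip_width: 0.0909
t 25.95 tcp [ 0.4273 -0.0239  0.1928] rpy deg [-1.799e+02 -1.000e-01  1.344e+02] q6 -0.83 w 0.0909 F [-0.2  1.1  0.7]
travel [-0.2448 -0.2518  0.0728] spin -36.8 dist 0.359
```

```bash
python3 -m crank '{"travel":[[-0.02,-0.02,0],[-0.043,-0.044,0],[-0.067,-0.069,0],[-0.091,-0.094,0],[-0.115,-0.118,0],[-0.139,-0.143,0.005],[-0.163,-0.168,0.015],[-0.187,-0.192,0.03],[-0.211,-0.217,0.045],[-0.231,-0.238,0.06],[-0.245,-0.252,0.072],[-0.245,-0.252,0.072]],"spin":[-3,-6.5,-10,-13.5,-17,-20.5,-24,-27.5,-31,-34.5,-36.8,-36.8]}'; python3 -m crank '{"travel":[[0,0,0],[0,0,0]],"spin":[0,0]}';  python3 go.py .4185 -.375 .011 171.2
python3 - <<'E'
from h import *
im=env.snapshot("side");crop(im,"pics/s_side.png",230,230,130,140,5)
im=env.snapshot("top");crop(im,"pics/s_top.png",320,170,120,110,5)
E
```

```text
time: 26.95
tcp_pos: [0.4169, -0.375, 0.1182]
ee_rot: [3.14, -0.004, 2.984]
contact_force: [-0.6, -0.5, -0.7]
grip_width: 0.0911
time: 27.12
tcp_pos: [0.4182, -0.372, 0.1213]
ee_rot: [3.14, -0.002, 2.982]
contact_force: [-0.0, 0.3, 0.0]
grip_width: 0.0909
t 27.12 tcp [ 0.4182 -0.372   0.1213] rpy deg [ 1.799e+02 -1.000e-01  1.709e+02] q6 -2.14 w 0.0909 F [-0.   0.3  0. ]
travel [-0.0007 -0.0029  0.1103] spin -0.3 dist 0.11
```

View pics/s_side.png

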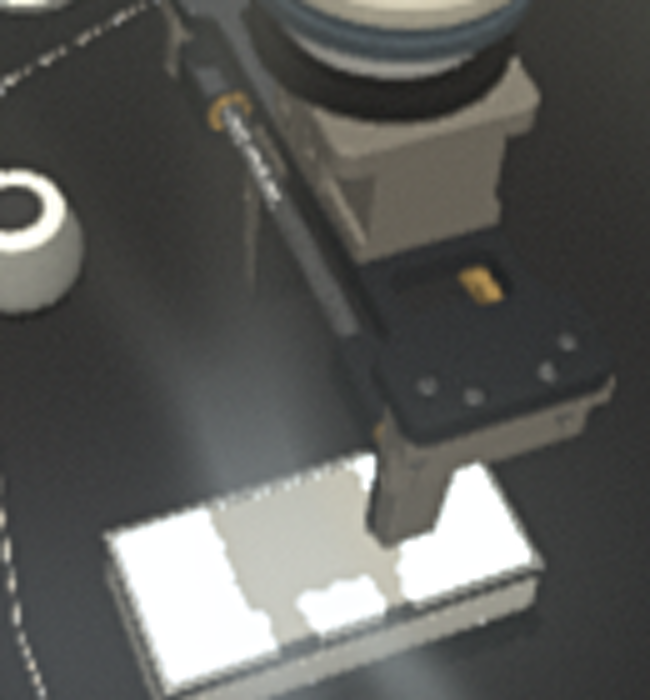

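```bash
python3 -m crank '{"travel":[[0,-0.001,0.01],[-0.001,-0.002,0.025],[-0.001,-0.003,0.042],[-0.001,-0.003,0.058],[-0.001,-0.003,0.07],[-0.001,-0.003,0.078],[-0.001,-0.003,0.083],[-0.001,-0.003,0.083],[-0.001,-0.003,0.083]],"spin":[0,-0.3,-0.3,-0.3,-0.3,-0.3,-0.3,-0.3,-0.3]}';  python3 go.py .4185 -.375 .011 171.2
python3 - <<'E'
from h import *
im=env.snapshot("side");crop(im,"pics/t_side.png",230,230,130,140,5)
s=env.state();p=s["tcp_pos"];a=s["ee_rot"][2]
for q in(-1,1):
    t=p+q*.0455*np.array([np.sin(a),-np.cos(a),0]);u=w2p("side",t+[.0013,.0016,0]);print((u-[230,230]+.5)*5-.5)
E
```

```text
time: 27.97
tcp_pos: [0.4197, -0.3764, 0.0393]
ee_rot: [-3.141, 0.0, 2.989]
contact_force: [0.1, -0.1, -0.3]
grip_width: 0.0912
t 27.97 tcp [ 0.4197 -0.3764  0.0393] rpy deg [-180.     0.   171.3] q6 -2.15 w 0.0912 F [ 0.1 -0.1 -0.3]
travel [0.0014 0.0012 0.0283] spin 0.1 dist 0.028
[384.2411 646.6034]
[279.9148 433.9636]
```

View pics/t_side.png

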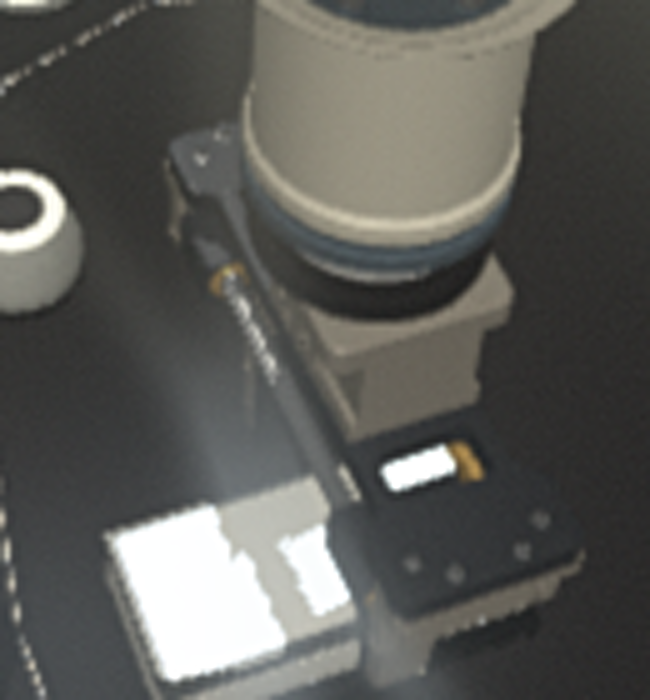

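The near finger is beyond the front wall of the long dish (crop 395,660) and the far one is behind it. I go down and grip.

```bash
python3 -m crank '{"travel":[[0.001,0.001,0.006],[0.001,0.001,0.013],[0.001,0.001,0.019],[0.001,0.001,0.024],[0.001,0.001,0.027],[0.001,0.001,0.0285],[0.001,0.001,0.0285],[0.001,0.001,0.0285]],"spin":[0,0,0,0,0,0,0,0]}'; python3 -m crank '{"travel":[[0,0,0],[0,0,0],[0,0,0],[0,0,0],[0,0,0],[0,0,0],[0,0,0]],"spin":[0,0,0,0,0,0,0]}' 0.045; python3 go.py .4185 -.375 .2 171.2
```

```text
time: 28.68
tcp_pos: [0.4187, -0.3752, 0.0105]
ee_rot: [3.142, -0.0, 2.989]
contact_force: [0.5, -0.7, -0.5]
grip_width: 0.0908
time: 29.27
tcp_pos: [0.4187, -0.3752, 0.0108]
ee_rot: [-3.142, 0.0, 2.989]
contact_force: [-0.3, 0.5, 3.5]
grip_width: 0.0657
t 29.27 tcp [ 0.4187 -0.3752  0.0108] rpy deg [-180.     0.   171.3] q6 -2.15 w 0.0657 F [-0.3  0.5  3.5]
travel [ 0.0002  0.0002 -0.1892] spin 0.1 dist 0.189
```

```bash
python3 -m crank '{"travel":[[0,0,-0.003],[0,0,-0.01],[0,0,-0.022],[0,0,-0.04],[0,0,-0.065],[0,0,-0.09],[0,0,-0.115],[0,0,-0.14],[0,0,-0.165],[0,0,-0.18],[0,0,-0.19],[0,0,-0.19]],"spin":[0,0,0,0,0,0,0,0,0,0,0,0]}'; python3 go.py .616 .183 .2 163.2
python3 - <<'E'
from h import *
im=env.snapshot("side");crop(im,"pics/u_side.png",200,150,200,195,3)
E
```

```text
time: 30.27
tcp_pos: [0.4195, -0.376, 0.2035]
ee_rot: [-3.139, 0.004, 2.989]
contact_force: [-0.0, 0.1, -1.1]
grip_width: 0.0659
t 30.27 tcp [ 0.4195 -0.376   0.2035] rpy deg [-179.9    0.2  171.3] q6 -2.15 w 0.0659 F [-0.   0.1 -1.1]
travel [-0.1093  0.5824  0.0035] spin 8.1 dist 0.593
```

View pics/u_side.png

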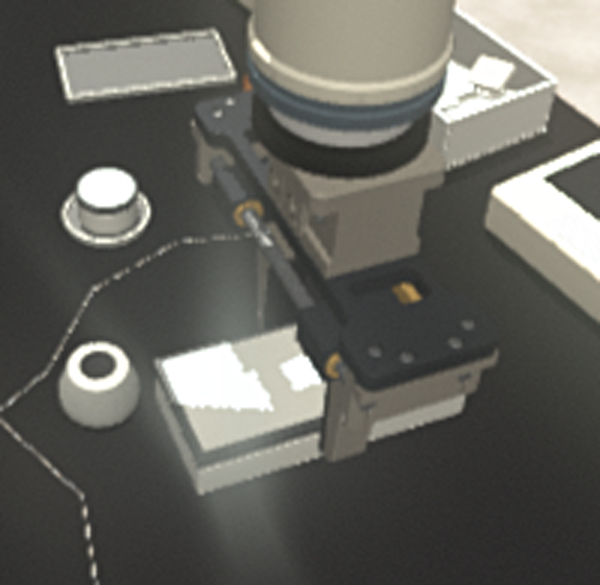

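The long dish is lifted level (crop 310,410). I carry it above bottle height to its tray.

```bash
python3 -m crank '{"travel":[[-0.001,0.007,0],[-0.004,0.022,0],[-0.009,0.046,0],[-0.014,0.073,0],[-0.019,0.101,0],[-0.024,0.129,0],[-0.029,0.157,0],[-0.034,0.185,0],[-0.04,0.213,0],[-0.045,0.241,0],[-0.05,0.269,0],[-0.055,0.296,0]],"spin":[0,0,0,0.5,1,1.5,2,2.5,3,3.5,4,4.5]}';python3 -m crank '{"travel":[[-0.005,0.028,0],[-0.011,0.056,0],[-0.016,0.084,0],[-0.021,0.112,0],[-0.026,0.14,0],[-0.031,0.168,0],[-0.036,0.195,0],[-0.041,0.222,0],[-0.046,0.247,0],[-0.05,0.266,0],[-0.054,0.279,0],[-0.055,0.286,0]],"spin":[0,0.5,1,1.5,2,2.5,3,3.5,3.5,3.5,3.5,3.5]}';python3 -m crank '{"travel":[[0,0,0],[0,0,0],[0,0,0]],"spin":[0,0,0]}'; python3 go.py .616 .183 .1 163.2
python3 - <<'E'
from h import *
im=env.snapshot("side");crop(im,"pics/v_side.png",150,80,180,160,4)
E
```

```text
time: 31.32
tcp_pos: [0.5171, -0.0889, 0.199]
ee_rot: [-3.142, -0.003, 2.91]
contact_force: [0.1, 0.2, -1.5]
grip_width: 0.0659
time: 32.32
tcp_pos: [0.6368, 0.1763, 0.199]
ee_rot: [-3.141, -0.002, 2.851]
contact_force: [-0.1, -0.6, -1.5]
grip_width: 0.0658
time: 32.57
tcp_pos: [0.6364, 0.1738, 0.2002]
ee_rot: [-3.141, -0.001, 2.849]
contact_force: [-0.5, -0.4, -1.9]
grip_width: 0.0657
t 32.57 tcp [0.6364 0.1738 0.2002] rpy deg [-180.    -0.   163.2] q6 -1.01 w 0.0657 F [-0.5 -0.4 -1.9]
travel [0.0222 0.0029 0.1002] spin 0.0 dist 0.103
```

View pics/v_side.png

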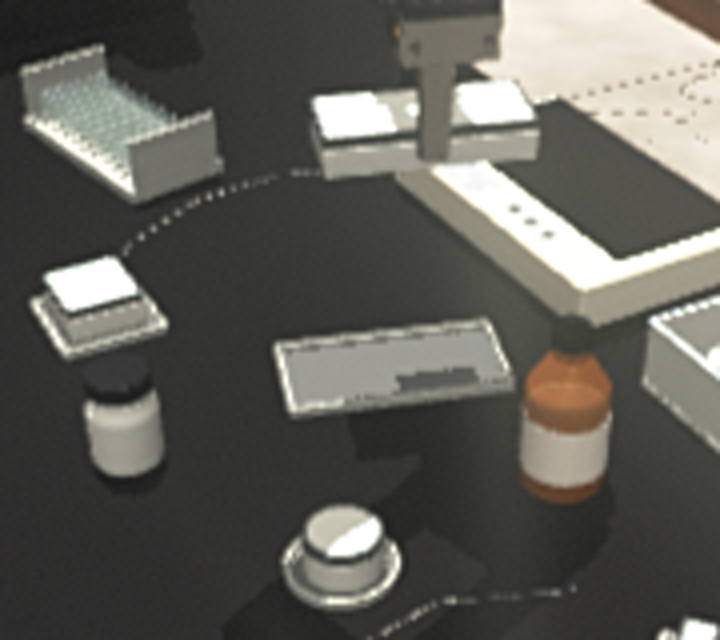

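```bash
python3 -m crank '{"travel":[[0.006,0.001,0],[0.015,0.002,0.01],[0.022,0.003,0.025],[0.022,0.003,0.045],[0.022,0.003,0.065],[0.022,0.003,0.085],[0.022,0.003,0.105],[0.022,0.003,0.125],[0.022,0.003,0.142],[0.022,0.003,0.155],[0.022,0.003,0.163],[0.022,0.003,0.168]],"spin":[0,0,0,0,0,0,0,0,0,0,0,0]}';python3 -m crank '{"travel":[[0,0,0],[0,0,0]],"spin":[0,0]}'; python3 go.py .616 .183 .0138 163.2
python3 - <<'E'
from h import *
im=env.snapshot("side");crop(im,"pics/w_side.png",200,120,120,90,6)
s=env.state();p=s["tcp_pos"];a=s["ee_rot"][2]
X=np.array([np.cos(a),np.sin(a),0]);Y=np.array([np.sin(a),-np.cos(a),0])
for q in(-1,1):
    u=w2p("side",p+[.0013,.0016,-.0108]+q*.075*X-.033*Y);v=w2p("side",p+[.0013,.0016,-.0108]+q*.075*X+.033*Y);print((u-[200,120]+.5)*6,(v-[200,120]+.5)*6)
E
```

```text
time: 33.62
tcp_pos: [0.6163, 0.1837, 0.0318]
ee_rot: [-3.141, -0.001, 2.849]
contact_force: [-0.6, 0.1, -1.4]
grip_width: 0.0658
time: 33.78
tcp_pos: [0.6172, 0.1841, 0.0331]
ee_rot: [3.141, 0.001, 2.849]
contact_force: [-0.2, -0.2, -1.1]
grip_width: 0.0655
t 33.78 tcp [0.6172 0.1841 0.0331] rpy deg [180.    0.  163.3] q6 -0.99 w 0.0655 F [-0.2 -0.2 -1.1]
travel [ 0.0008 -0.0014  0.0193] spin 0.1 dist 0.019
[446.8449 294.7455] [416.0293 225.5199]
[154.2862 330.5837] [135.3641 258.4731]
```

View pics/w_side.png

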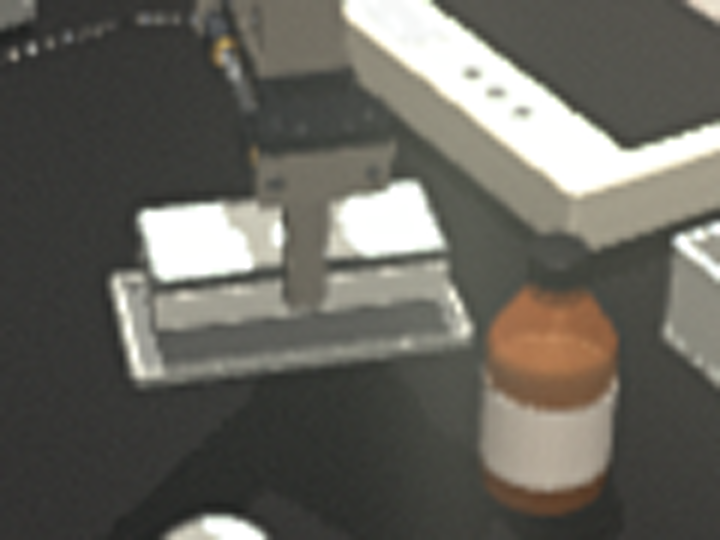

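The bottom corners (crop 157,330 and 450,292) agree with prediction. I lower the last 19 mm.

```bash
python3 -m crank '{"travel":[[0,-0.001,0.004],[0.0005,-0.001,0.009],[0.0005,-0.001,0.013],[0.0005,-0.001,0.016],[0.0005,-0.001,0.0175],[0.0005,-0.001,0.0185],[0.0005,-0.001,0.0192],[0.0005,-0.001,0.0197],[0.0005,-0.001,0.0197],[0.0005,-0.001,0.0197]],"spin":[0,0,0,0,0,0,0,0,0,0]}'
python3 - <<'E'
from h import *
im=env.snapshot("side");crop(im,"pics/x_side.png",200,120,120,90,6)
E
```

```text
time: 34.67
tcp_pos: [0.6158, 0.1832, 0.0138]
ee_rot: [-3.141, -0.0, 2.849]
contact_force: [-4.0, -1.1, 9.2]
grip_width: 0.0657
```

View pics/x_side.png

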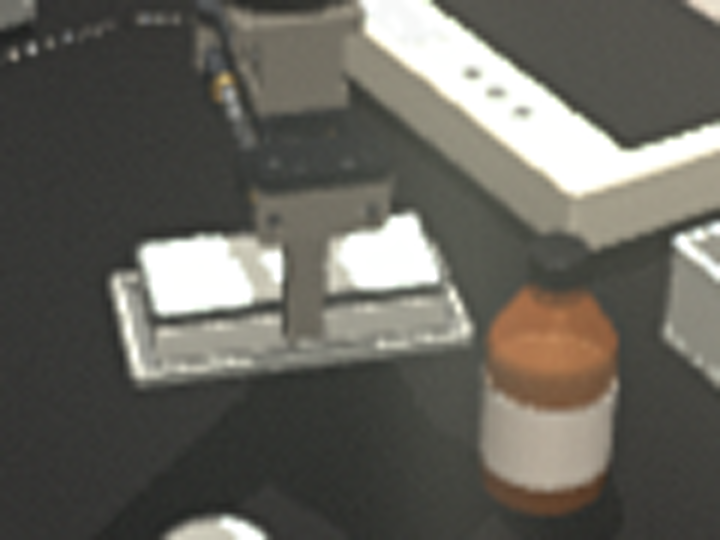

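The dish is seated inside the rim, at TCP 13.8 mm as computed. I release it and retreat straight up.

```bash
python3 -m crank '{"travel":[[0,0,-0.0005],[0,0,-0.0005],[0,0,-0.0005],[0,0,-0.0005],[0,0,-0.0005],[0,0,-0.0005]],"spin":[0,0,0,0,0,0]}' 0.083;  python3 -m crank '{"travel":[[0,0,0],[0,0,-0.01],[0,0,-0.025],[0,0,-0.05],[0,0,-0.08],[0,0,-0.115],[0,0,-0.15],[0,0,-0.18],[0,0,-0.19],[0,0,-0.19],[0,0,-0.19]],"spin":[0,0,0,0,0,0,0,0,0,0,0]}'
python3 - <<'E'
from h import *
im=env.snapshot("side");cv2.imwrite("pics/y_side.png",im[:,:,::-1]);crop(im,"pics/y_side_c.png",130,120,230,150,3)
im=env.snapshot("top");cv2.imwrite("pics/y_top.png",im[:,:,::-1])
E
```

```text
time: 35.22
tcp_pos: [0.616, 0.1832, 0.0133]
ee_rot: [-3.142, -0.0, 2.849]
contact_force: [-1.0, 0.1, -0.4]
grip_width: 0.0827
time: 36.13
tcp_pos: [0.6159, 0.1832, 0.2034]
ee_rot: [3.141, 0.0, 2.849]
contact_force: [-0.1, 0.3, -0.3]
grip_width: 0.0828
```

View pics/y_side_c.png

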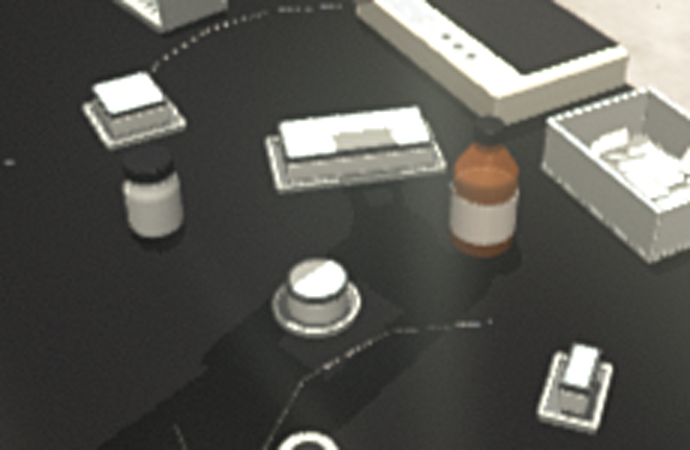

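View pics/y_top.png

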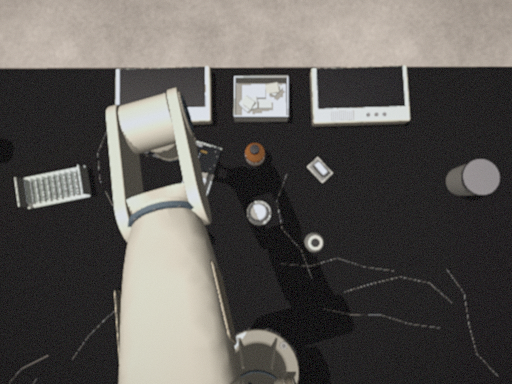

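Run:
```python
from fit import *
S=cv2.imread("pics/y_side.png")[:,:,::-1]
tr=dict(small=(.617,-.1973,.72,.048,.024,"r"),round=(.4800,-.0027,0,.054,.054,"round"),square=(.4395,.3633,0,.064,.064,"r"),long=(.616,.183,-.294,.15,.066,"r"))
for k,(x,y,a,L,W,s) in tr.items():
    # bright panel blob inside dish silhouette; side camera bias (1.3,1.6) mm removed
    h=hullpix("side",[x+.0013,y+.0016,a],s,L,W,.033,.033)
    m=np.zeros(S.shape[:2],np.uint8);cv2.fillConvexPoly(m,np.round(h).astype(np.int32),1);m=cv2.dilate(m,np.ones((5,5)))
    g=((S.max(2)>125)&(m>0)).astype(np.uint8);n,lab,st,ce=cv2.connectedComponentsWithStats(g);i=1+np.argmax(st[1:,4])
    p=p2w("side",ce[i],.033)[:2]-[.0013,.0016];print(k,st[i,4],"off mm",np.round((p-[x,y])*1000,1))
```

```text
small 167 off mm [-4.7 -0.8]
round 190 off mm [ 1.1 -2.1]
square 255 off mm [-1.4 -6.6]
long 611 off mm [-0.  -2.9]
```

```bash
python3 -c "
from station import env
print(env.close_job())"
```

```text
the job is handed in; nothing more can be done
None
```

I unstacked all four dishes in the order small, round, square, long, set each flat in its own tray and handed the job in at about 36 s of the 128 s limit. No verdict was reported back.

- **Set-down:** each dish was lowered to the tool height calculated for contact with the tray floor. It was released there and the fingers were lifted clear.
- **Final pictures:** the side picture shows all four dishes level inside their tray rims, with the bottle and jar standing as before. In the top picture the arm hid the long and square trays, so those two rest on the side view only.
- **Offset check:** a rough last check of lid centres against tray centres gave at most 7 mm, for the square dish (limit 13 mm). The check probably overstates this because the bright blobs may have taken in some of the dish walls. Just before release, the square dish's corners were within about 1 px of prediction.
- **Disagreement:** the two cameras differed by about 3–4 mm on the tray positions, so I used the mean of the two.

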